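Drape the wrist splints on the clicking swivel rack

TASK

Hang the washed wrist splints up to dry. Swing the clicking rack round by its red knob until it clicks to rest at the green loading mark, drape every splint standing on the counter over the rack's bar, crown up and lying along the bar, and when all hang there turn the rack exactly three clicks clockwise (seen from above), so that it rests at the orange drying mark with all the splints still hanging on the bar. Leave the other bathroom things where they are.

Things in the scene. Friction and masses are not known exactly. Their poses are not given: they have to be found in the camera images.
- rack_base: fixed grey round foot of the swivel rack, 210 mm across, 40 mm high, on a flange 256 mm across, 12 mm high; origin at the centre of its underside, on the swivel axis. Flange marks every 30 degrees: broad green on its -x side (loading), broad orange on its +y side (drying), thin white at the other clicks.
- rack (a joint): swivel about the vertical axis through the foot's centre, rad, growing anticlockwise seen from above. Clicks and rests every 0.524 (30 deg), springs to the nearest click when let go; a click takes 0.45 N m (5 N at the knob). 0: knob over the green mark, bar along the foot's y. -1.571 (three clicks clockwise): knob over orange, bar along the foot's x. Stops at -2.8 and 0.8.
- bar_mid (a point): middle of the flat steel bar (26 mm wide, 12 high), at mid height on the swivel axis, 144 mm up; turns with the rack. Bar runs along this y, +-192 mm, then a 6 mm end lip rising 14 mm above its top. Its 18 mm column goes on up to a crank arm along this -x, 102 mm long, 20 wide, 22 to 32 mm above this point. Room for two splints each side, e.g. at y = +-66 and +-144 mm.
- knob_grip (a point): grip point on the axis of the red crank knob that turns the rack: an upright cylinder 24 mm thick, 176 to 226 mm above the counter, 90 mm from the swivel axis on the rack's -x side; this point lies 204 mm above the counter. Turns with the rack.
- splint_a: blue wrist splint (may be absent), stiff plastic half shell, an inverted U: 64 mm long along x, 54 wide along y, 60 high, wall 4, 60 g. Origin: middle of the plane of its lower edges, z up. Side walls upright for the lower 52 mm (grip them outside, across y), then a short slope to a flat crown 40 wide. Inside 46 wide, 56 high; hung on the bar its origin is 50 mm below bar_mid's height.
- splint_b: beige wrist splint (may be absent), stiff plastic half shell, an inverted U: 64 mm long along x, 54 wide along y, 60 high, wall 4, 60 g. Origin: middle of the plane of its lower edges, z up. Side walls upright for the lower 52 mm (grip them outside, across y), then a short slope to a flat crown 40 wide. Inside 46 wide, 56 high; hung on the bar its origin is 50 mm below bar_mid's height.
- splint_c: teal wrist splint (may be absent), stiff plastic half shell, an inverted U: 64 mm long along x, 54 wide along y, 60 high, wall 4, 60 g. Origin: middle of the plane of its lower edges, z up. Side walls upright for the lower 52 mm (grip them outside, across y), then a short slope to a flat crown 40 wide. Inside 46 wide, 56 high; hung on the bar its origin is 50 mm below bar_mid's height.
- splint_d: mauve wrist splint (may be absent), stiff plastic half shell, an inverted U: 64 mm long along x, 54 wide along y, 60 high, wall 4, 60 g. Origin: middle of the plane of its lower edges, z up. Side walls upright for the lower 52 mm (grip them outside, across y), then a short slope to a flat crown 40 wide. Inside 46 wide, 56 high; hung on the bar its origin is 50 mm below bar_mid's height.
- pill_tower: pill tower of three round tiers, 66 mm across, 122 mm high; a bystander, not to be disturbed; origin at the centre of its underside
- eyedrop_holder: white eye-drop holder, 70 mm square and 45 mm high, with a bottle standing in it up to 94 mm; a bystander, not to be disturbed; origin at the centre of its underside
- pill_pot: blue ceramic pill pot with lid, 72 mm across, 72 mm high; a bystander, not to be disturbed; origin at the centre of its underside
- magnifier: steel magnifying-glass frame lying flat, ring 100 mm across, handle along its -x to 156 mm, 12 mm high; origin at the ring's centre; a bystander, not to be disturbed
- pill_bottle: amber pill jar 56 mm across, 95 mm high; a bystander, not to be disturbed; origin at the centre of its underside
- plaster_box: carton of plasters 100 x 50 x 40 mm; a bystander, not to be disturbed; origin at the centre of its underside
There are look-alikes about, which are no part of the job. What is shaped like the splint_b but yellow is not meant.

How it is judged:
By the outcome, as a careful person would: the job done as asked, in the order asked, and still so for the second after the job is handed in, with the robot touching nothing.
Of splint_a, splint_b, splint_c, splint_d only 3 to 4 are there at a start; the rules pass over those that are not, and their reading is None.
At some moment in a run one of splint_a, splint_b, splint_c, splint_d may be knocked a few centimetres aside while the robot is not near it.
It also fails if it takes over 210 s, if anything falls off the work surface, if the arm or the gripper's body presses on something with over 40 N, if the wrist force passes 120 N, or if a joint passes its speed limit or range.

ROBOT

A 7-joint arm with a two-finger parallel gripper is mounted at the origin on the work surface. World frame = base frame: x ahead of the robot, y to its left, z up, the work surface at z = 0. Lengths are in m, angles in rad, forces in N, time in s.
With the tool pointing down it reaches from about 0.4 to 0.85 m from the base axis. Payload 10.4 kg.
Tool frame: the origin (TCP) lies on the centre line of the jaws, within the pads' length; the fingertips stand r.tip_extent ahead of it and the grasp point (between the pads) lies 3 mm ahead of it (r.tip_extent is the distance from the TCP to the fingertips, in m); z points along the fingers, y is the direction in which the jaws open and shut (so a half turn about z gives the same grasp; the last joint's range is limited). The gripper opens to 87 mm and grips with 3 to 60 N. Pads are 19 mm wide; open, the fingers measure 117 mm over their backs; the gripper's body (75 mm by 190 mm) begins 51 mm behind the grasp point.
Start: joints at [-1.198, 0.332, -0.065, 1.46, 0.022, 1.35, -0.088], TCP at [0.241, 0.577, 0.245] pointing down, gripper open.
Joint ranges: [-2.6, 2.6], [-0.5, 2.12], [-1.47, 1.34], [0.16, 2.42], [-1.27, 4.41], [0.06, 2.06], [-2.6, 2.6]. Speed limits (rad/s): [2.22, 2.22, 2.79, 2.79, 3.14, 3.14, 3.14].

INTERFACE

Orientations are given as a unit quaternion [x, y, z, w].
In Python, from bench import r gives the robot as it stands. The module is installed in compiled form; this text tells all that it offers.
- The arm moves only by the shell command python3 -m jog 'ROWS' [FORCE]. ROWS is JSON, a list of rows, each a list of 5 numbers: the shift along the tool's x, y, z in cm, then the turn about the tool's z in rad, then the closure, from 0 (fully open) to 1 (shut). A call has exactly 10 rows; each row shifts and turns the pose as measured when the row begins, along the tool's axes as they then stand; what a row does not reach is not made up. A row lasts 1/10 s, in which the tool goes at most 50 mm and 8.59 degrees, less where a joint would pass 70% of its speed; a pose out of reach is approached as far as the arm can. A call with a gripper value outside its range is refused whole. The fingers move at their own pace and stop on an object; FORCE is the grip in N (left out, the last holds). Time passes only in rows, so rows that do not move let the fingers close, or fill a call up. It gives the time, the measured TCP pose, the force and the opening at its end, in the units of the state.
- r.read_state(): the state, without advancing time (a new reading comes with each control period).
- r.camera(name): name is "scene" or "top" or "wrist"; returns a dict with "pixels" (400x640x3 uint8, red, green, blue), "fx", "fy", "cx", "cy" (pixels), "camera_from_world" (4x4, takes a point from world to camera coordinates). Camera axes: x right, y up, looking along -z (the intrinsics and any distortion apply to the point x, -y, -z); pixel columns grow to the right and rows downward; lengths in m; the calibration is good to about 2 mm. A picture is of the moment at which its call begins. There is no depth.
- r.close_job(): hands the job in, once; it reports no verdict.
The state is a dict: "time": time; "joint_positions": joint angles; "joint_vel": joint speeds; "joint_torque": joint torques, N m; "ee_pos": TCP position; "eef_rot": TCP orientation; "ft_force": force on the tool from outside, world axes, zero at the start; "torque": the same for the moment, N m; "width": finger opening in m.
Only numpy, scipy, OpenCV 4.12 (cv2) and the standard library are available. Lean on these libraries where they do the work, as an engineer would, in place of code of your own. Each camera call takes 0.05 s, during which the arm holds its last target. There are 200 camera calls.

## Working session

There is one attempt and no reset: what is moved stays moved. The work goes in short steps, Python scripts to look and compute and a shell command to move; the robot and the scene stay as the last step left them, time stands still between calls to the robot, and variables do not carry over. Pictures are saved under pics/ and viewed, about 12 in all and at most 16, crops included, and the job is handed in when it is done.

```bash
mkdir -p pics; cat > h.py <<'E'
from bench import r
import cv2, numpy as np
from scipy.spatial.transform import Rotation as R
def shot(cam,name,crop=None,scale=1):
    c=r.camera(cam); im=c["pixels"][:,:,::-1].copy()
    np.save('pics/'+name+'.npy',c,allow_pickle=True)
    o=im if crop is None else im[crop[1]:crop[3],crop[0]:crop[2]]
    if scale!=1:o=cv2.resize(o,None,fx=scale,fy=scale,interpolation=cv2.INTER_CUBIC)
    cv2.imwrite('pics/'+name+'.png',o); return c
def load(name): return np.load('pics/'+name+'.npy',allow_pickle=True).item()
def ray(c,u,v):
    T=np.array(c["camera_from_world"]);d=np.array([(u-c["cx"])/c["fx"],-(v-c["cy"])/c["fy"],-1.])
    Ri=T[:3,:3].T; return -Ri@T[:3,3], Ri@d
def onz(c,u,v,z):
    o,d=ray(c,u,v); return o+d*(z-o[2])/d[2]
def proj(c,p):
    q=np.array(c["camera_from_world"])@np.array([*p,1.]); return c["fx"]*q[0]/-q[2]+c["cx"], c["fy"]*-q[1]/-q[2]+c["cy"]
def st():
    s=r.read_state(); print('t',round(s["time"],2),'p',np.round(s["ee_pos"],4),'f',np.round(s["ft_force"],1),'w',round(s["width"],4)); print(np.round(R.from_quat(s["eef_rot"]).as_matrix(),3).tolist(),'q',np.round(s["joint_positions"],2)); return s
def go(x,y,z=None,yaw=None):
    "shift in tool cm to a world target"
    s=r.read_state();M=R.from_quat(s["eef_rot"]).as_matrix();p=np.array(s["ee_pos"])
    d=np.array([x,y,p[2] if z is None else z])-p
    a=np.arctan2(M[1,1],M[0,1]); print('jaw yaw deg',np.degrees(a).round(1),'tool cm',np.round(M.T@d*100,2),'world',np.round(d*100,2))
    if yaw is not None:
        e=(yaw-a+np.pi/2)%np.pi-np.pi/2; print('turn tool z rad',round(-e,3))
E
python3 - <<'E'
from h import *
st(); print(r.tip_extent)
c=shot('top','top0'); print({k:v for k,v in c.items() if k!='pixels'})
c=shot('scene','scene0');print({k:v for k,v in c.items() if k!='pixels'})
E
```

```text
t 0.0 p [0.2408 0.5764 0.2438] f [-0.8 -1.3 -1.2] w 0.0872
[[-0.923, 0.386, -0.0], [0.386, 0.923, -0.001], [-0.0, -0.001, -1.0]] q [-1.2   0.33 -0.06  1.46  0.02  1.35 -0.09]
0.022
{'fx': 375.6942781381368, 'fy': 375.6942781381368, 'cx': 325.02182700575037, 'cy': 199.9267334215946, 'camera_from_world': array([[-0.02022771, -0.99977592, -0.00624033,  0.10356805],
       [ 0.98696864, -0.0209644 ,  0.15954121, -0.59386093],
       [-0.15963629, -0.00293185,  0.98717155, -1.20723146],
       [ 0.        ,  0.        ,  0.        ,  1.        ]])}
{'fx': 363.3234180532266, 'fy': 363.3234180532266, 'cx': 323.5814934473088, 'cy': 197.0575023452702, 'camera_from_world': array([[ 0.84092384,  0.5410793 ,  0.00895974, -0.52681364],
       [-0.39974823,  0.60994255,  0.68423055,  0.09027996],
       [ 0.36475806, -0.57896742,  0.72921073, -1.33140593],
       [ 0.        ,  0.        ,  0.        ,  1.        ]])}
```

View pics/top0.png

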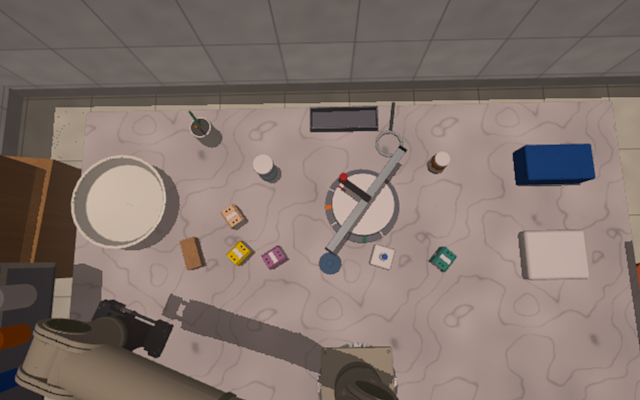

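View pics/scene0.png

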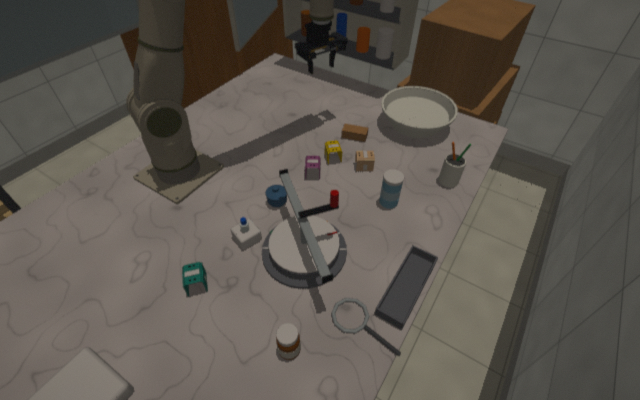

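Top view: the rack is near (362,205) and its knob at (343,177). Splints: beige (232,216), mauve (274,257), teal (445,259). The yellow decoy is at (239,252), and there is no blue splint. Next, a zoom on this area.

```bash
python3 - <<'E'
from h import *
c=load('top0'); im=c["pixels"][:,:,::-1].copy()
o=im[135:285,215:465]; cv2.imwrite('pics/z0.png',cv2.resize(o,None,fx=3.2,fy=3.2,interpolation=cv2.INTER_CUBIC))
hsv=cv2.cvtColor(im,cv2.COLOR_BGR2HSV)
def blobs(n,lo,hi,z,roi=(180,130,480,300)):
    m=cv2.inRange(hsv,lo,hi); k=np.zeros_like(m);k[roi[1]:roi[3],roi[0]:roi[2]]=1;m*=k
    nn,l,s,cc=cv2.connectedComponentsWithStats(m)
    for i in range(1,nn):
        if s[i,4]>12: print(n,s[i].tolist(),cc[i].round(1),onz(c,*cc[i],z)[:2].round(4))
blobs('red',(0,150,80),(6,255,255),.226)
blobs('mauve',(140,60,60),(170,255,255),.045)
blobs('teal',(75,100,40),(95,255,255),.045)
blobs('yellow',(22,150,80),(32,255,255),.045)
blobs('beige',(8,60,120),(20,150,255),.045)
blobs('orange',(6,160,100),(16,255,255),.012)
blobs('green',(45,60,40),(72,255,255),.012)
for a,b in((405,148),(331,250)): print(onz(c,a,b,.15))
E
```

```text
red [340, 173, 7, 8, 47] [343.  176.7] [0.634  0.0373]
mauve [262, 246, 25, 23, 266] [273.6 257.3] [0.4099 0.2633]
teal [432, 247, 24, 24, 223] [443.4 258.2] [ 0.3959 -0.2908]
yellow [227, 241, 23, 24, 229] [238.5 253.2] [0.4255 0.3785]
beige [220, 204, 24, 25, 289] [231.4 215.5] [0.5505 0.4042]
beige [180, 236, 21, 34, 463] [189.6 252.8] [0.43   0.5391]
beige [225, 240, 18, 25, 29] [232.  250.9] [0.4334 0.4001]
orange [326, 205, 6, 4, 23] [328.4 206.6] [0.5784 0.0803]
green [363, 236, 3, 6, 18] [364.  238.5] [ 0.4669 -0.0377]
[ 0.73876936 -0.1628266   0.15      ]
[0.42680937 0.0760743  0.15      ]
```

View pics/z0.png

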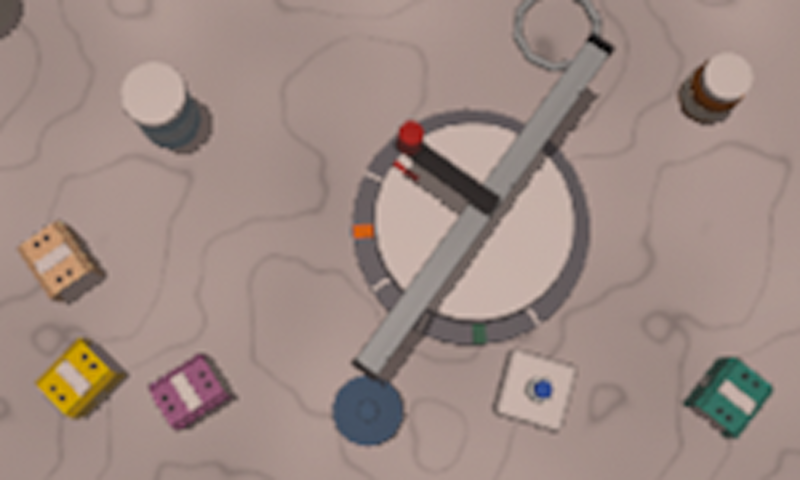

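Rack centre is about (0.582,-0.040) and it rests near -120° (knob at (0.634,0.037)). I'll raise, go above the knob, and turn the jaws tangential.

```bash

python3 -m jog '[[0,0,-2.5,0,0],[0,0,-2.5,0,0],[0,0,-2.5,0,0],[-2.85,-1.73,0,0,0],[-2.85,-1.73,0,0,0],[-2.85,-1.73,0,0,0],[-2.85,-1.73,0,0,0],[-2.85,-1.73,0,0,0],[-2.85,-1.73,0,0,0],[-2.85,-1.73,0,0,0]]' 20
python3 -m jog '[[-2.85,-1.73,0,0,0],[-2.85,-1.73,0,0,0],[-2.85,-1.73,0,0,0],[-2.85,-1.73,0,0,0],[-2.85,-1.73,0,0,0],[-2.85,-1.73,0,0,0],[-2.85,-1.73,0,0,0],[-2.85,-1.73,0,0,0],[-2.85,-1.73,0,0,0],[-2.85,-1.73,0,0,0]]'
python3 -m jog '[[0,0,0,0.147,0],[0,0,0,0.147,0],[0,0,0,0.147,0],[0,0,0,0.147,0],[0,0,0,0.147,0],[0,0,0,0.147,0],[0,0,0,0.147,0],[0,0,0,0.147,0],[0,0,0,0.147,0],[0,0,0,0.147,0]]'
python3 - <<'E'
from h import *
st(); go(.634,.037,yaw=np.radians(-34)); shot('wrist','w0'); shot('top','top1')
E
```

```text
time: 1.1
ee_pos: [0.3781, 0.3837, 0.3169]
eef_rot: [0.192, 0.981, -0.005, -0.002]
ft_force: [-0.3, 0.2, 1.0]
width: 0.0869
time: 2.1
ee_pos: [0.5823, 0.1029, 0.3152]
eef_rot: [0.191, 0.981, -0.006, -0.004]
ft_force: [0.1, 0.1, 0.6]
width: 0.0873
time: 3.1
ee_pos: [0.5831, 0.0952, 0.3103]
eef_rot: [0.81, 0.586, -0.012, 0.001]
ft_force: [0.4, -0.4, -0.2]
width: 0.0866
t 3.1 p [0.5831 0.0952 0.3103] f [ 0.4 -0.4 -0.2] w 0.0866
[[0.312, 0.95, -0.018], [0.95, -0.312, -0.016], [-0.021, -0.012, -1.0]] q [-0.67  0.26  0.53  1.46 -0.12  1.48 -0.46]
jaw yaw deg -18.2 tool cm [-3.94  6.66  0.  ] world [ 5.09 -5.82  0.  ]
turn tool z rad 0.276
```

View pics/w0.png

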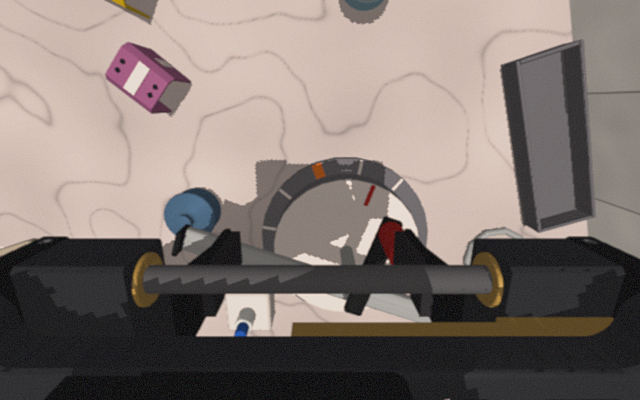

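The wrist view shows the knob near (390,240) and mauve at (148,78). I'll turn further for joint-7 room, then centre over the knob.

```bash

python3 -m jog '[[0,0,0,0.145,0],[0,0,0,0.145,0],[0,0,0,0.145,0],[0,0,0,0.145,0],[0,0,0,0.145,0],[0,0,0,0,0],[0,0,0,0,0],[0,0,0,0,0],[0,0,0,0,0],[0,0,0,0,0]]'
python3 - <<'E'
from h import *
def red(n,z,lo=150):
    c=load(n) ; h=cv2.cvtColor(c["pixels"],cv2.COLOR_RGB2HSV); m=cv2.inRange(h,(0,lo,60),(6,255,255))
    nn,l,s,cc=cv2.connectedComponentsWithStats(m); i=1+np.argsort(-s[1:,4])[:2]; 
    for j in i: print(n,s[j],cc[j].round(1),onz(c,*cc[j],z).round(4))
red('scene0',.2);red('top0',.226)
st(); go(.634,.037,.30)
E
```

```text
time: 4.2
ee_pos: [0.5822, 0.0954, 0.3087]
eef_rot: [0.962, 0.274, -0.013, 0.005]
ft_force: [0.7, -1.3, -0.1]
width: 0.087
scene0 [331 190   8  16  77] [334.3 196.5] [0.6308 0.0434 0.2   ]
scene0 [332 233   1   1   1] [332. 233.] [ 0.6908 -0.0649  0.2   ]
top0 [340 173   7   9  50] [342.9 176.9] [0.6334 0.0378 0.226 ]
top0 [338 186   4   3   4] [339.5 186.8] [0.6046 0.0483 0.226 ]
t 4.2 p [0.5822 0.0954 0.3087] f [ 0.7 -1.3 -0.1] w 0.087
[[0.85, 0.526, -0.021], [0.526, -0.85, -0.017], [-0.027, 0.004, -1.0]] q [-0.74  0.27  0.62  1.46 -0.14  1.48 -1.14]
jaw yaw deg -58.2 tool cm [1.35 7.69 0.86] world [ 5.18 -5.84 -0.87]
```

```bash

python3 -m jog '[[0.35,2,0,0,0],[0.35,2,0,0,0],[0.35,2,0,0,0],[0.35,2,0,0,0],[0,0,0,0,0],[0,0,1.5,0,0],[0,0,1.5,0,0],[0,0,1.5,0,0],[0,0,0,0,0],[0,0,0,0,0]]'
python3 - <<'E'
from h import *
st(); go(.634,.0385,.207); shot('scene','s1',(240,100,420,280),3)
E
```

```text
time: 5.2
ee_pos: [0.6351, 0.0362, 0.2587]
eef_rot: [0.96, 0.281, -0.013, 0.004]
ft_force: [-0.2, 0.7, 0.9]
width: 0.0871
t 5.2 p [0.6351 0.0362 0.2587] f [-0.2  0.7  0.9] w 0.0871
[[0.841, 0.54, -0.024], [0.54, -0.842, -0.015], [-0.028, 0.0, -1.0]] q [-0.6   0.41  0.63  1.41 -0.23  1.42 -0.97]
jaw yaw deg -57.3 tool cm [ 0.17 -0.25  5.17] world [-0.11  0.23 -5.17]
```

View pics/s1.png

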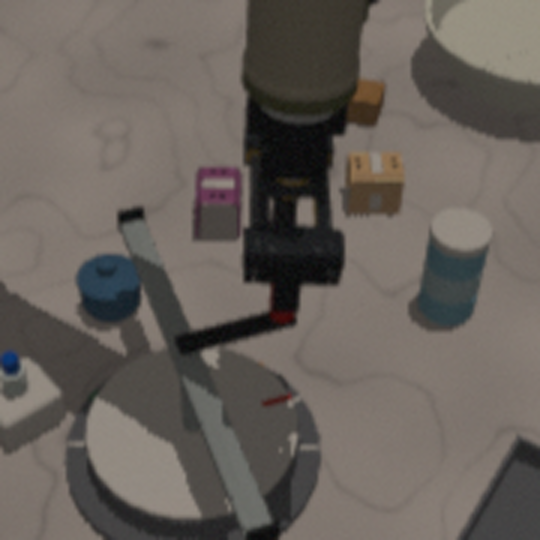

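The jaws straddle the knob (crop (283,317)). I'll descend and grip.

```bash

python3 -m jog '[[0.05,-0.06,1.3,0,0],[0.05,-0.06,1.3,0,0],[0.05,-0.06,1.3,0,0],[0,-0.06,1.3,0,0],[0,0,0,0,0],[0,0,0,0,1],[0,0,0,0,1],[0,0,0,0,1],[0,0,0,0,1],[0,0,0,0,1]]' 20
python3 - <<'E'
from h import *
s=st(); M=R.from_quat(s["eef_rot"]).as_matrix()
p=np.array(s["ee_pos"]);c=np.array([.582,-.041]);v=p[:2]-c;a=np.arctan2(v[1],v[0]);print(np.hypot(*v),np.degrees(a))
# per-row arc step of 8deg CCW in tool axes
d=np.radians(8);rr=.09;st_=np.array([rr*(np.cos(a+d)-np.cos(a)),rr*(np.sin(a+d)-np.sin(a)),0]);print(M.T@st_*100,d)
E
```

```text
time: 6.25
ee_pos: [0.6343, 0.039, 0.2036]
eef_rot: [0.959, 0.282, -0.012, 0.004]
ft_force: [-0.2, -0.8, -0.1]
width: 0.055
t 6.25 p [0.6343 0.039  0.2036] f [-0.2 -0.8 -0.1] w 0.055
[[0.841, 0.541, -0.021], [0.54, -0.841, -0.015], [-0.026, 0.001, -1.0]] q [-0.6   0.44  0.62  1.49 -0.24  1.31 -0.96]
0.09564377929458111 56.81977942079884
[-0.59104321 -1.10771744  0.0142432 ] 0.13962634015954636
```

```bash

python3 -m jog '[[0,0,0,0,1],[0,0,0,0,1],[0,0,0,0,1],[0,0,0,0,1],[0,0,0,0,1],[0,0,0,0,1],[0,0,0,0,1],[0,0,0,0,1],[0,0,0,0,1],[0,0,0,0,1]]' 20
python3 -m jog '[[-0.6,-1.1,0,-0.14,1],[-0.6,-1.1,0,-0.14,1],[-0.6,-1.1,0,-0.14,1],[-0.6,-1.1,0,-0.14,1],[0,0,0,0,1],[0,0,0,0,1],[0,0,0,0,1],[0,0,0,0,1],[0,0,0,0,1],[0,0,0,0,1]]'
python3 - <<'E'
from h import *
s=st()
E
```

```text
time: 7.25
ee_pos: [0.6335, 0.0391, 0.2042]
eef_rot: [0.959, 0.282, -0.013, 0.004]
ft_force: [-3.4, -1.0, 1.0]
width: 0.0234
time: 8.25
ee_pos: [0.5898, 0.0551, 0.2042]
eef_rot: [0.839, 0.544, -0.008, 0.003]
ft_force: [-2.3, 0.4, 1.8]
width: 0.0234
t 8.25 p [0.5898 0.0551 0.2042] f [-2.3  0.4  1.8] w 0.0234
[[0.407, 0.913, -0.01], [0.913, -0.407, -0.014], [-0.017, -0.004, -1.0]] q [-0.6   0.31  0.52  1.62 -0.15  1.26 -0.47]
```

```bash

python3 -m jog '[[-0.6,-1.1,0,-0.14,1],[-0.6,-1.1,0,-0.14,1],[-0.6,-1.1,0,-0.14,1],[-0.6,-1.1,0,-0.14,1],[-0.6,-1.1,0,-0.14,1],[-0.6,-1.1,0,-0.14,1],[-0.6,-1.1,0,-0.14,1],[-0.6,-1.1,0,-0.14,1],[0,0,0,0,1],[0,0,0,0,1]]' 20
python3 - <<'E'
from h import *
s=st()
from scipy.optimize import least_squares
P=np.array([[.6335,.0391],[.5898,.0551],s["ee_pos"][:2]])
f=least_squares(lambda c:np.hypot(*(P-c).T)-.09,[.582,-.04]); c=f.x; print(c,f.fun); v=P-c; print(np.degrees(np.arctan2(v[:,1],v[:,0])))
shot('top','top2')
E
```

```text
time: 9.25
ee_pos: [0.5121, 0.0215, 0.2041]
eef_rot: [0.392, 0.92, 0.004, -0.002]
ft_force: [3.9, 3.1, -4.6]
width: 0.0235
t 9.25 p [0.5121 0.0215 0.2041] f [ 3.9  3.1 -4.6] w 0.0235
[[-0.692, 0.722, -0.0], [0.722, 0.692, 0.008], [0.006, 0.006, -1.0]] q [-0.5   0.11  0.41  1.83 -0.05  1.21  0.68]
[ 0.58228077 -0.034744  ] [-1.31508669e-04  1.58099310e-04 -7.91466887e-05]
[ 55.25428146  85.21594592 141.29696353]
```

Circle fit: centre (0.5823,-0.0347), clicks offset about -4.9°. There are 34° left to go.

```bash

python3 -m jog '[[-0.6,-1.1,0,-0.135,1],[-0.6,-1.1,0,-0.135,1],[-0.6,-1.1,0,-0.135,1],[-0.6,-1.1,0,-0.135,1],[-0.6,-1.1,0,-0.135,1],[0,0,0,0,1],[0,0,0,0,1],[0,0,0,0,1],[0,0,0,0,1],[0,0,0,0,1]]' 20
python3 - <<'E'
from h import *
s=st(); v=np.array(s["ee_pos"][:2])-[.5823,-.0347]; print(np.hypot(*v),np.degrees(np.arctan2(v[1],v[0])))
E
```

```text
time: 10.3
ee_pos: [0.4998, -0.0178, 0.2025]
eef_rot: [0.043, 0.999, 0.017, -0.016]
ft_force: [-1.1, 0.3, 0.7]
width: 0.0241
t 10.3 p [ 0.4998 -0.0178  0.2025] f [-1.1  0.3  0.7] w 0.0241
[[-0.996, 0.086, -0.03], [0.085, 0.996, 0.035], [0.033, 0.032, -0.999]] q [-0.41  0.1   0.41  1.84 -0.08  1.24  1.51]
0.0841796577854367 168.4439800839183
```

```bash

python3 -m jog '[[0,0,0,0,0],[0,0,0,0,0],[0,0,0,0,0],[0,0,0,0,0],[0,0,0,0,0],[0,0,0,0,0],[0,0,0,0,0],[0,0,0,0,0],[0,0,0,0,0],[0,0,0,0,0]]' 20
python3 -m jog '[[0,0,-2.7,0,0],[0,0,-2.7,0,0],[0,0,-2.7,0,0],[0,0,-2.7,0,0],[1.3,4,0,0,0],[1.3,4,0,0,0],[1.3,4,0,0,0],[1.3,4,0,0,0],[1.3,4,0,0,0],[1.3,4,0,0,0]]'
python3 - <<'E'
from h import *
s=st(); c=shot('top','top3',(215,135,465,285),3.2); c2=shot('scene','s3')
def blobs(c,n,lo,hi,z):
    h=cv2.cvtColor(c["pixels"],cv2.COLOR_RGB2HSV);m=cv2.inRange(h,lo,hi); m[:130]=0;m[300:]=0;m[:,:180]=0;m[:,480:]=0
    nn,l,s,cc=cv2.connectedComponentsWithStats(m)
    for i in range(1,nn):
        if s[i,4]>15: print(n,s[i].tolist(),cc[i].round(1),onz(c,*cc[i],z)[:2].round(4))
blobs(c,'red',(0,150,80),(6,255,255),.226)
blobs(c,'mauve',(140,60,60),(170,255,255),.045)
blobs(c,'teal',(75,100,40),(95,255,255),.045)
E
```

```text
time: 11.3
ee_pos: [0.5006, -0.018, 0.2027]
eef_rot: [0.044, 0.999, 0.017, -0.015]
ft_force: [0.2, 0.9, -0.1]
width: 0.0857
time: 12.3
ee_pos: [0.4474, 0.2256, 0.3264]
eef_rot: [0.051, 0.998, 0.017, -0.014]
ft_force: [0.5, -0.1, 0.8]
width: 0.0876
t 12.3 p [0.4474 0.2256 0.3264] f [ 0.5 -0.1  0.8] w 0.0876
[[-0.994, 0.102, -0.026], [0.101, 0.994, 0.036], [0.03, 0.033, -0.999]] q [-0.68  0.02  0.16  1.65 -0.05  1.47  0.95]
red [359, 221, 8, 9, 54] [362.8 225.1] [ 0.4928 -0.0147]
teal [432, 247, 24, 24, 225] [443.4 258.1] [ 0.3959 -0.2908]
```

View pics/top3.png

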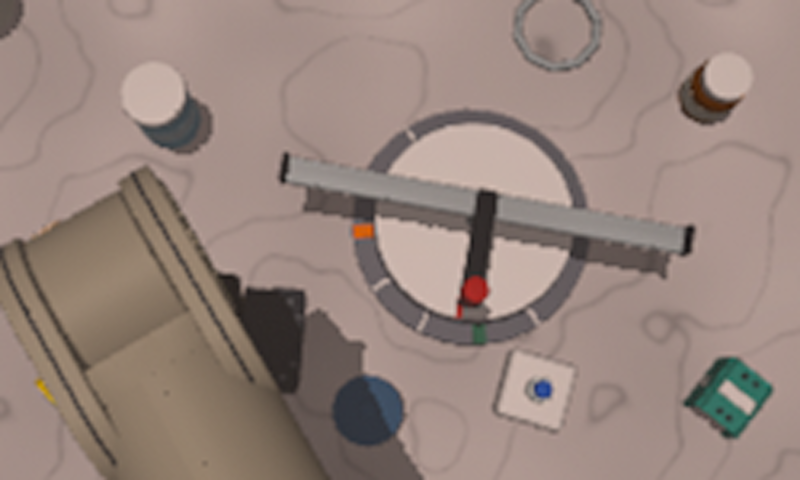

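The knob is at crop (475,288), visibly short of the green mark at (478,334). I'll measure the phase properly before deciding.

```bash
python3 - <<'E'
from h import *
from scipy.optimize import least_squares
c=load('top3'); c0=load('top0')
def full(x,y): return 215+x/3.2-.5+.16,135+y/3.2-.5+.16
# flange outer edge by dark mask -> circle fit at z=.012 (robust)
for nm,cc in(('top0',c0),('top3',c)):
    g=cv2.cvtColor(cc["pixels"],cv2.COLOR_RGB2GRAY); pts=[]
    for a in np.radians(np.arange(0,360,4)):
        best=None
        prof=[g[tuple(np.round(proj(cc,[.5823+q*np.cos(a),-.0347+q*np.sin(a),.012])[::-1]).astype(int))] for q in np.arange(.105,.15,.001)]
        d=np.diff(np.array(prof,float),n=1); d=np.convolve(d,[1,1,1],'same'); i=np.argmax(d)
        if d[i]>35: q=.105+.001*(i+.5); pts.append([.5823+q*np.cos(a),-.0347+q*np.sin(a)])
    P=np.array(pts); f=least_squares(lambda c:np.hypot(*(P-c[:2]).T)-c[2],[.5823,-.0347,.128],loss='soft_l1',f_scale=.002); print(nm,len(P),f.x.round(4),np.abs(f.fun).mean())
C=f.x[:2]
def ang(n,cc,u,v,z): p=onz(cc,u,v,z)[:2]-C; print(n,(p+C).round(4),np.hypot(*p).round(4),np.degrees(np.arctan2(p[1],p[0])).round(1))
for n,x,y in(('green',478,334),('orange',362,231),('w',381,285),('w',423,322),('w',533,317),('w',411,134)): ang(n,c,*full(x,y),.012)
ang('knob3',c,362.8,225.1,.226); ang('knob0',c0,343,176.8,.226)
for cc,a,b in((c,(287,168),(690,240)),(c0,(600,45),(367,371))):
    p,q=[onz(cc,*full(*k),.157) for k in(a,b)]; print('bar mid',(p+q)[:2]/2,np.hypot(*(p-q)[:2]),np.degrees(np.arctan2(*(p-q)[[1,0]])))
E
```

```text
top0 49 [ 0.5814 -0.0341  0.127 ] 0.0031371443585069604
top3 47 [ 0.5815 -0.0349  0.1275] 0.002542574086288832
green [ 0.4651 -0.0378] 0.1164 -178.6
orange [0.5775 0.0824] 0.1173 91.9
w [0.5191 0.0634] 0.1164 122.4
w [0.4789 0.0199] 0.1163 151.9
w [ 0.4818 -0.0966] 0.1172 -148.2
w [0.6826 0.0269] 0.1186 31.4
knob3 [ 0.4927 -0.0147] 0.091 167.2
knob0 [0.6337 0.0374] 0.0892 54.2
bar mid [ 0.58042692 -0.03690606] 0.3885739002884943 78.4790055133145
bar mid [ 0.57973763 -0.03561224] 0.3877287832365708 -37.01971859185461
```

Centre (0.5815,-0.0349), base yaw +1.8°. The rack is at about -14°, just short of the last click, so I'll re-grip and push it through.

```bash
python3 - <<'E'
from h import *
go(.4927,-.0147,.2065,yaw=np.radians(80))
E
```

```text
jaw yaw deg 84.7 tool cm [ -7.31 -24.34  10.9 ] world [  4.71 -24.49 -11.94]
turn tool z rad 0.082
```

```bash

python3 -m jog '[[-0.93,-3.08,0,0,0],[-0.93,-3.08,0,0,0],[-0.93,-3.08,0,0,0],[-0.93,-3.08,0,0,0],[-0.93,-3.08,0,0,0],[-0.93,-3.08,0,0,0],[-0.93,-3.08,0,0,0],[-0.93,-3.08,0,0,0],[0,0,0,0,0],[0,0,0,0,0]]'
python3 - <<'E'
from h import *
st();go(.4927,-.0147,.2065)
E
```

```text
time: 13.4
ee_pos: [0.4982, -0.0326, 0.3143]
eef_rot: [0.044, 0.999, 0.017, -0.015]
ft_force: [0.6, 0.2, 0.9]
width: 0.0868
t 13.4 p [ 0.4982 -0.0326  0.3143] f [0.6 0.2 0.9] w 0.0868
[[-0.996, 0.088, -0.028], [0.087, 0.996, 0.036], [0.031, 0.033, -0.999]] q [-0.41  0.03  0.43  1.67 -0.05  1.47  1.5 ]
jaw yaw deg 84.9 tool cm [ 0.37  1.37 10.84] world [ -0.55   1.79 -10.78]
```

```bash

python3 -m jog '[[0.2,0.7,0,0,0],[0.2,0.7,0,0,0],[0,0,2.2,0,0],[0,0,2.2,0,0],[0,0,2.2,0,0],[0,0,2.2,0,0],[0,0,2,0,0],[0,0,0,0,1],[0,0,0,0,1],[0,0,0,0,1]]' 20
python3 -m jog '[[0,0,0,0,1],[0,0,0,0,1],[0,0,0,0,1],[0,0,0,0,1],[0,0,0,0,1],[0,0,0,0,1],[0,0,0,0,1],[0,0,0,0,1],[0,0,0,0,1],[0,0,0,0,1]]' 20
python3 - <<'E'
from h import *
st();go(.4915,-.0376,.2065)
E
```

```text
time: 14.4
ee_pos: [0.4914, 0.0013, 0.206]
eef_rot: [0.035, 0.999, 0.019, -0.014]
ft_force: [0.2, 0.6, -0.2]
width: 0.0702
time: 15.4
ee_pos: [0.4924, -0.0032, 0.2079]
eef_rot: [0.037, 0.999, 0.016, -0.012]
ft_force: [3.0, -1.4, -4.8]
width: 0.0244
t 15.4 p [ 0.4924 -0.0032  0.2079] f [ 3.  -1.4 -4.8] w 0.0244
[[-0.997, 0.074, -0.023], [0.073, 0.997, 0.033], [0.025, 0.032, -0.999]] q [-0.44  0.07  0.4   1.85 -0.07  1.24  1.48]
jaw yaw deg 85.8 tool cm [-0.16 -3.44  0.03] world [-0.09 -3.44 -0.14]
```

```bash

python3 -m jog '[[-0.1,-0.9,0,-0.09,1],[-0.1,-0.9,0,-0.09,1],[0,-0.9,0,-0.09,1],[0.1,-0.9,0,-0.09,1],[0,0,0,0,1],[0,0,0,0,1],[0,0,0,0,1],[0,0,0,0,1],[0,0,0,0,1],[0,0,0,0,1]]' 20
python3 - <<'E'
from h import *
st();go(.4915,-.0376,.2065)
E
```

```text
time: 16.4
ee_pos: [0.4885, -0.0296, 0.2077]
eef_rot: [-0.157, 0.987, 0.026, -0.017]
ft_force: [1.3, -1.8, -5.7]
width: 0.0247
t 16.4 p [ 0.4885 -0.0296  0.2077] f [ 1.3 -1.8 -5.7] w 0.0247
[[-0.95, -0.309, -0.041], [-0.311, 0.949, 0.046], [0.025, 0.056, -0.998]] q [-0.39  0.08  0.41  1.85 -0.08  1.26  1.93]
jaw yaw deg 108.0 tool cm [-0.04 -0.86  0.07] world [ 0.3  -0.8  -0.12]
```

```bash

python3 -m jog '[[0,-0.5,0,0,1],[0,-0.6,0,0,1],[0,0,0,0,1],[0,0,0,0,1],[0,0,0,0,0],[0,0,0,0,0],[0,0,0,0,0],[0,0,0,0,0],[0,0,0,0,0],[0,0,0,0,0]]' 20
python3 - <<'E'
from h import *
st()
E
python3 -m jog '[[0,0,0,0,0],[0,0,0,0,0],[0,0,0,0,0],[0,0,0,0,0],[0,0,0,0,0],[0,0,-2.5,0,0],[0,0,-2.5,0,0],[0,0,-2.5,0,0],[0,0,-2.5,0,0],[0,0,0,0,0]]'
python3 -m jog '[[0,3,0,0,0],[0,3,0,0.1,0],[0,3,0,0.1,0],[0,3,0,0.1,0],[0,3,0,0.1,0],[0,3,0,0.1,0],[0,3,0,0.1,0],[0,3,0,0.1,0],[0,0,0,0,0],[0,0,0,0,0]]'
python3 - <<'E'
from h import *
st(); c=shot('top','top4',(215,135,465,285),3.2); shot('wrist','w4')
h=cv2.cvtColor(c["pixels"],cv2.COLOR_RGB2HSV);m=cv2.inRange(h,(0,150,80),(6,255,255)); m[:130]=0;m[300:]=0;m[:,:300]=0;m[:,420:]=0
nn,l,s,cc=cv2.connectedComponentsWithStats(m);i=1+np.argmax(s[1:,4]);p=onz(c,*cc[i],.226)[:2]-[.5815,-.0349];print(p,np.degrees(np.arctan2(p[1],p[0])))
E
```

```text
time: 17.4
ee_pos: [0.49, -0.0365, 0.2093]
eef_rot: [-0.159, 0.987, 0.03, -0.019]
ft_force: [-0.3, 0.7, 0.2]
width: 0.0651
t 17.4 p [ 0.49   -0.0365  0.2093] f [-0.3  0.7  0.2] w 0.0651
[[-0.949, -0.312, -0.046], [-0.315, 0.948, 0.053], [0.027, 0.064, -0.998]] q [-0.38  0.09  0.42  1.84 -0.09  1.27  1.96]
time: 18.4
ee_pos: [0.4939, -0.0419, 0.312]
eef_rot: [-0.159, 0.987, 0.03, -0.02]
ft_force: [-0.1, 0.1, 0.1]
width: 0.0871
time: 19.4
ee_pos: [0.4809, 0.1995, 0.3201]
eef_rot: [0.204, 0.978, 0.02, -0.031]
ft_force: [-0.1, -0.4, 0.7]
width: 0.0872
t 19.4 p [0.4809 0.1995 0.3201] f [-0.1 -0.4  0.7] w 0.0872
[[-0.914, 0.401, -0.052], [0.399, 0.916, 0.051], [0.068, 0.026, -0.997]] q [-0.62  0.09  0.19  1.6  -0.09  1.48  0.74]
[-0.09069788 -0.00057489] -179.6368356165203
```

View pics/top4.png

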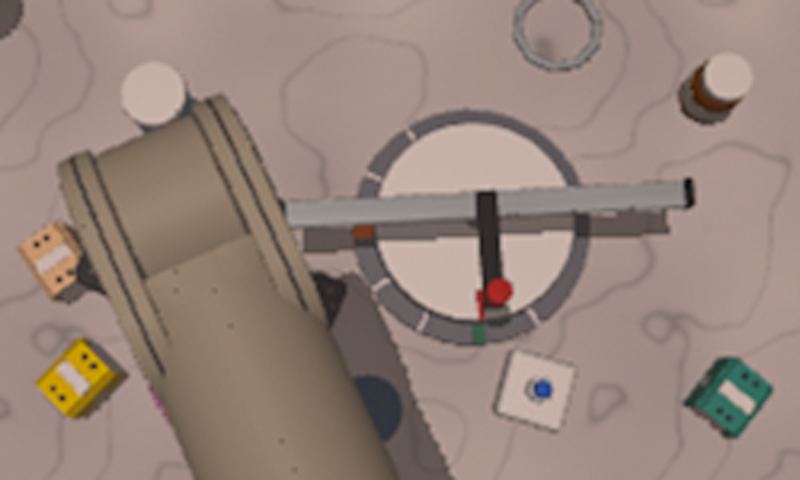

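View pics/w4.png

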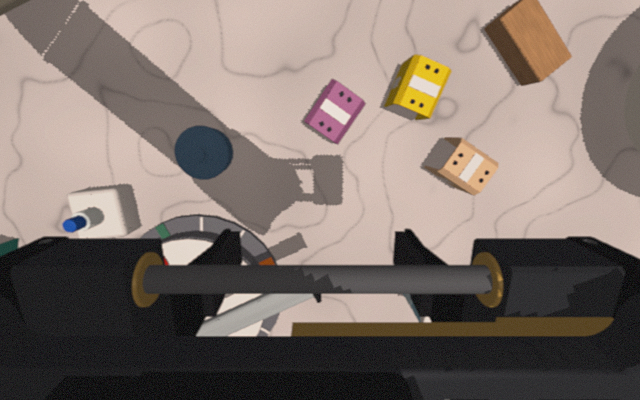

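The rack now reads -1.3°, i.e. clicked at green (knob crop (498,290)). In the wrist view mauve is at (335,110), yellow (420,85), beige (465,165). I'll measure the crowns by their white labels.

```bash
cat >> h.py <<'E'
COL=dict(mauve=((140,60,60),(172,255,255)),teal=((75,100,30),(95,255,255)),beige=((7,50,120),(20,160,255)),yellow=((22,150,80),(34,255,255)))
def splint(c,n,amin=60):
    im=c["pixels"];h=cv2.cvtColor(im,cv2.COLOR_RGB2HSV);m=cv2.inRange(h,*COL[n])
    cs,_=cv2.findContours(cv2.morphologyEx(m,cv2.MORPH_CLOSE,np.ones((3,3))),cv2.RETR_EXTERNAL,cv2.CHAIN_APPROX_NONE)
    for k in sorted(cs,key=cv2.contourArea,reverse=True)[:2]:
        if cv2.contourArea(k)<amin: continue
        f=np.zeros_like(m);cv2.drawContours(f,[cv2.convexHull(k)],-1,255,-1)
        w=((h[:,:,1]<45)&(h[:,:,2]>170)&(f>0)).astype(np.uint8)
        nn,l,s,cc=cv2.connectedComponentsWithStats(w)
        if nn<2: print(n,'no label at',k.mean(0)[0]);continue
        i=1+np.argmax(s[1:,4]); ys,xs=np.where(l==i)
        P=np.array([onz(c,u,v,.06)[:2] for u,v in zip(xs,ys)]);o=P.mean(0);e,V=np.linalg.eigh(np.cov((P-o).T));a=V[:,1]
        print(n,'label px',cc[i].round(1),s[i,4],'xy',o.round(4),'jaw(across) yaw',np.degrees(np.arctan2(a[1],a[0])).round(1),'aspect',np.sqrt(e[1]/e[0]).round(2))
E
python3 - <<'E'
from h import *
for n in COL: splint(load('w4'),n,300)
print()
for n in COL: splint(load('top4'),n)
print()
for n in COL: splint(load('scene0'),n)
E
```

```text
mauve label px [334.8 111.4] 351 xy [0.4096 0.2621] jaw(across) yaw -148.1 aspect 2.69
beige label px [541.4   4. ] 9 xy [0.3943 0.5379] jaw(across) yaw -163.4 aspect 14.63
beige label px [470.9 167.3] 275 xy [0.5477 0.3998] jaw(across) yaw 124.3 aspect 2.83
yellow label px [424.   85.8] 314 xy [0.4258 0.3766] jaw(across) yaw 45.0 aspect 2.81

teal label px [445.  258.6] 41 xy [ 0.3944 -0.2911] jaw(across) yaw 47.0 aspect 3.1
beige label px [231.1 215.4] 32 xy [0.5488 0.4014] jaw(across) yaw 126.5 aspect 3.34
beige label px [556.1 246.8] 1832 xy [ 0.4247 -0.6521] jaw(across) yaw 89.5 aspect 1.87
yellow label px [237.6 252.8] 32 xy [0.4265 0.3779] jaw(across) yaw -136.6 aspect 3.19

mauve no label at [312.97297297 165.41891892]
teal no label at [193.80188679 278.11320755]
beige no label at [365.20967742 154.79032258]
yellow no label at [332.7173913  146.80434783]
```

Wrist and top agree. Mauve: (0.4096,0.2621), jaw yaw 32°.

```bash

python3 -m jog '[[0,0,0,0.1,0],[0,0,0,0.1,0],[0,0,0,0.1,0],[0,0,0,0.1,0],[0,0,0,0.1,0],[0,0,0,0.1,0],[0,0,0,0,0],[0,0,0,0,0],[0,0,0,0,0],[0,0,0,0,0]]'
python3 - <<'E'
from h import *
st();go(.4096,.2621,.12,yaw=np.radians(32))
E
```

```text
time: 20.5
ee_pos: [0.481, 0.1891, 0.3207]
eef_rot: [0.495, 0.868, 0.01, -0.035]
ft_force: [0.1, 0.2, -0.6]
width: 0.0868
t 20.5 p [0.481  0.1891 0.3207] f [ 0.1  0.2 -0.6] w 0.0868
[[-0.508, 0.86, -0.05], [0.858, 0.511, 0.052], [0.071, -0.016, -0.997]] q [-0.63  0.08  0.23  1.61 -0.09  1.48  0.14]
jaw yaw deg 30.7 tool cm [ 8.49 -2.08 20.76] world [ -7.14   7.3  -20.07]
turn tool z rad -0.023
```

```bash

python3 -m jog '[[1.7,-0.42,2,0,0],[1.7,-0.42,2.5,0,0],[1.7,-0.42,2.5,0,0],[1.7,-0.42,2.5,0,0],[1.7,-0.42,2.5,0,0],[0,0,2.5,0,0],[0,0,2.5,-0.02,0],[0,0,2.5,0,0],[0,0,0,0,0],[0,0,0,0,0]]'
python3 - <<'E'
from h import *
st();go(.4096,.2621,.039,yaw=np.radians(32)); splint(shot('wrist','w5'),'mauve',300)
E
```

```text
time: 21.5
ee_pos: [0.4083, 0.2639, 0.1276]
eef_rot: [0.48, 0.876, 0.013, -0.033]
ft_force: [0.8, 1.0, 1.6]
width: 0.0869
t 21.5 p [0.4083 0.2639 0.1276] f [0.8 1.  1.6] w 0.0869
[[-0.537, 0.843, -0.046], [0.841, 0.539, 0.054], [0.07, -0.01, -0.997]] q [-0.73  0.14  0.12  1.96 -0.1   1.05  0.01]
jaw yaw deg 32.6 tool cm [-0.84  0.1   8.83] world [ 0.13 -0.18 -8.86]
turn tool z rad 0.01
mauve label px [319.6 175.2] 174 xy [0.3897 0.2945] jaw(across) yaw -147.4 aspect 14.62
```

```bash

python3 -m jog '[[-0.2,0,2.2,0,0],[-0.2,0,2.2,0,0],[-0.2,0,2.2,0,0],[-0.2,0.1,2.2,0,0],[0,0,0,0,0],[0,0,0,0,1],[0,0,0,0,1],[0,0,0,0,1],[0,0,0,0,1],[0,0,0,0,1]]' 15
python3 - <<'E'
from h import *
st()
E
python3 -m jog '[[0,0,0,0,1],[0,0,0,0,1],[0,0,0,0,1],[0,0,0,0,1],[0,0,-1.5,0,1],[0,0,-2.5,0,1],[0,0,-2.5,0,1],[0,0,-2.5,0,1],[0,0,-2.5,0,1],[0,0,0,0,1]]'
python3 - <<'E'
from h import *
st();shot('wrist','w6'); go(.5815,.031,.2)
E
```

```text
time: 22.55
ee_pos: [0.4183, 0.2673, 0.051]
eef_rot: [0.48, 0.877, 0.022, -0.029]
ft_force: [-0.1, -0.2, -0.0]
width: 0.0548
t 22.55 p [0.4183 0.2673 0.051 ] f [-0.1 -0.2 -0. ] w 0.0548
[[-0.538, 0.843, -0.029], [0.84, 0.538, 0.067], [0.072, 0.011, -0.997]] q [-0.72  0.25  0.12  2.01 -0.13  0.87  0.05]
time: 23.55
ee_pos: [0.4207, 0.2586, 0.1689]
eef_rot: [0.48, 0.877, 0.021, -0.03]
ft_force: [1.1, 0.6, 0.2]
width: 0.0541
t 23.55 p [0.4207 0.2586 0.1689] f [1.1 0.6 0.2] w 0.0541
[[-0.538, 0.843, -0.032], [0.84, 0.539, 0.065], [0.072, 0.008, -0.997]] q [-0.72  0.1   0.13  1.91 -0.09  1.13  0.02]
jaw yaw deg 32.6 tool cm [-27.55   1.38  -5.27] world [ 16.16 -22.73   3.29]
```

View pics/w6.png

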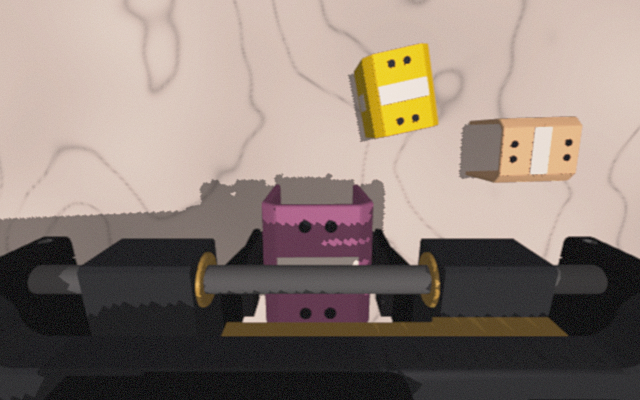

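Mauve is held squarely (width 54 mm, wrist view (315,260)). I'll raise and turn the jaws to the bar's normal.

```bash

python3 -m jog '[[0,0,-2,0,1],[0,0,-2,0.09,1],[0,0,-2,0.09,1],[0,0,-2,0.09,1],[0,0,0,0.09,1],[0,0,0,0.09,1],[0,0,0,0.09,1],[0,0,0,0,1],[0,0,0,0,1],[0,0,0,0,1]]'
python3 - <<'E'
from h import *
st();go(.579,.109,.25,yaw=np.radians(1))
E
```

```text
time: 24.6
ee_pos: [0.4185, 0.2515, 0.2381]
eef_rot: [0.702, 0.712, 0.002, -0.036]
ft_force: [-0.9, -0.4, -0.4]
width: 0.0541
t 24.6 p [0.4185 0.2515 0.2381] f [-0.9 -0.4 -0.4] w 0.0541
[[-0.013, 0.999, -0.048], [0.998, 0.015, 0.053], [0.054, -0.047, -0.997]] q [-0.73  0.04  0.15  1.82 -0.08  1.29 -0.55]
jaw yaw deg 0.9 tool cm [-14.37  15.75  -2.71] world [ 16.05 -14.25   1.19]
turn tool z rad -0.002
```

```bash

python3 -m jog '[[-1.8,1.97,-0.5,0,1],[-1.8,1.97,-0.3,0,1],[-1.8,1.97,-0.3,0,1],[-1.8,1.97,-0.3,0,1],[-1.8,1.97,-0.3,0,1],[-1.8,1.97,-0.3,0,1],[-1.8,1.97,-0.3,0,1],[-1.8,1.97,-0.3,0,1],[0,0,0,0,1],[0,0,0,0,1]]'
python3 - <<'E'
from h import *
st();go(.579,.109,.145,yaw=np.radians(1)); shot('scene','s7',(240,100,420,280),3)
E
```

```text
time: 25.6
ee_pos: [0.5847, 0.1056, 0.245]
eef_rot: [0.694, 0.719, 0.0, -0.036]
ft_force: [0.3, 0.6, -0.6]
width: 0.0538
t 25.6 p [0.5847 0.1056 0.245 ] f [ 0.3  0.6 -0.6] w 0.0538
[[-0.035, 0.998, -0.052], [0.998, 0.038, 0.051], [0.052, -0.051, -0.997]] q [-0.48  0.3   0.32  1.53 -0.16  1.38 -0.1 ]
jaw yaw deg 2.2 tool cm [-0.17 -0.05 10.02] world [ -0.57   0.34 -10.  ]
turn tool z rad 0.02
```

View pics/s7.png

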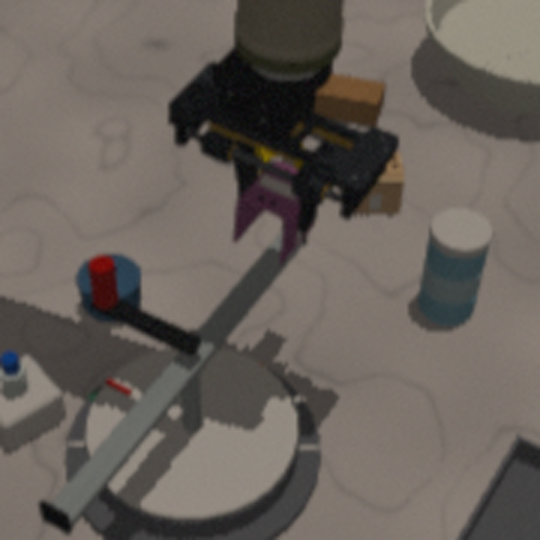

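Mauve is poised over the bar's near end (crop (265,225)), straddling it. Lowering.

```bash

python3 -m jog '[[-0.05,-0.0,1.5,0,1],[-0.05,0,1.5,0,1],[-0.05,0,1.5,0,1],[0,0,1.5,0,1],[0,0,1.5,0,1],[0,0,1.3,0,1],[0,0,0,0,1],[0,0,0,0,1],[0,0,0,0,1],[0,0,0,0,1]]'
python3 - <<'E'
from h import *
st();go(.581,.109,.145,yaw=np.radians(1))
E
```

```text
time: 26.65
ee_pos: [0.5741, 0.1155, 0.149]
eef_rot: [0.689, 0.724, -0.0, -0.038]
ft_force: [0.6, -0.5, -0.8]
width: 0.0541
t 26.65 p [0.5741 0.1155 0.149 ] f [ 0.6 -0.5 -0.8] w 0.0541
[[-0.048, 0.997, -0.056], [0.997, 0.05, 0.053], [0.055, -0.053, -0.997]] q [-0.49  0.35  0.3   1.66 -0.18  1.19 -0.08]
jaw yaw deg 2.9 tool cm [-0.71  0.68  0.33] world [ 0.69 -0.65 -0.4 ]
turn tool z rad 0.033
```

```bash

python3 -m jog '[[-0.3,0.35,0,0.01,1],[-0.3,0.35,0,0.01,1],[0,0,0.3,0.01,1],[0,0,0.2,0,1],[0,0,0,0,1],[0,0,0,0,0],[0,0,0,0,0],[0,0,0,0,0],[0,0,0,0,0],[0,0,0,0,0]]'
python3 - <<'E'
from h import *
st();go(.4096,.2621,.145,yaw=np.radians(1))
E
python3 -m jog '[[0,0,0,0,0],[0,0,0,0,0],[0,0,-1,0,0],[0,0,-2,0,0],[0,0,-2,0,0],[0,0,-2,0,0],[0,0,-2,0,0],[0,0,-2,0,0],[0,0,-2,0,0],[0,0,0,0,0]]'
python3 - <<'E'
from h import *
st();shot('scene','s8',(240,100,420,280),3); go(.5480,.3999,.29,yaw=np.radians(124.5))
E
```

```text
time: 27.65
ee_pos: [0.583, 0.1096, 0.1451]
eef_rot: [0.701, 0.712, 0.001, -0.038]
ft_force: [-0.1, 0.8, 0.3]
width: 0.0834
t 27.65 p [0.583  0.1096 0.1451] f [-0.1  0.8  0.3] w 0.0834
[[-0.014, 0.999, -0.053], [0.998, 0.016, 0.054], [0.055, -0.052, -0.997]] q [-0.48  0.37  0.31  1.65 -0.19  1.19 -0.09]
jaw yaw deg 0.9 tool cm [ 15.46 -17.06   1.75] world [-1.734e+01  1.525e+01 -1.000e-02]
turn tool z rad -0.001
time: 28.65
ee_pos: [0.5901, 0.1016, 0.2849]
eef_rot: [0.701, 0.712, 0.002, -0.037]
ft_force: [-1.0, 0.7, 0.9]
width: 0.087
t 28.65 p [0.5901 0.1016 0.2849] f [-1.   0.7  0.9] w 0.087
[[-0.013, 0.999, -0.05], [0.998, 0.016, 0.054], [0.055, -0.05, -0.997]] q [-0.48  0.29  0.34  1.45 -0.16  1.46 -0.12]
jaw yaw deg 0.9 tool cm [29.87 -3.72  1.16] world [-4.16 29.83  0.66]
turn tool z rad 0.985
```

View pics/s8.png

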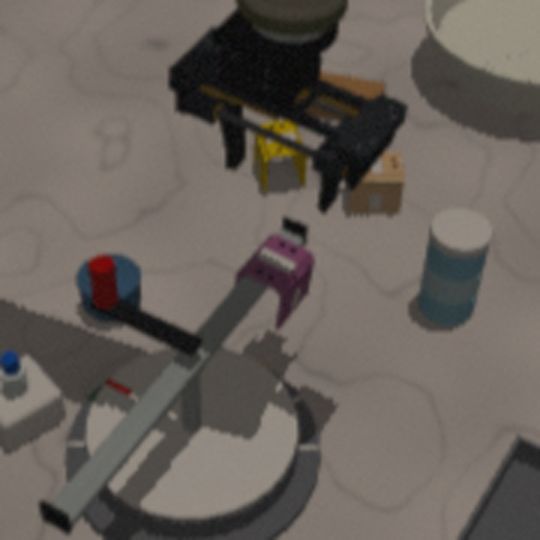

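Mauve hangs on the bar (crop (270,265)). Next is beige; first I'll check the tower's clearance.

```bash
python3 - <<'E'
from h import *
c=load('top0'); p=onz(c,215+154/3.2,135+93/3.2,.122); print(p)
for z in(.06,.122): print(onz(load('scene0'),393,176,z))
d=p[:2]-[.548,.40]; a=np.radians(-55.5); print(d@[np.cos(a),np.sin(a)], d@[-np.sin(a),np.cos(a)])
E
python3 -m jog '[[2.4,-0.3,0,0.1,0],[2.4,-0.05,0,0.1,0],[2.4,0.2,0,0.1,0],[2.4,0.45,0,0.1,0],[2.3,0.7,0,0.1,0],[2.2,0.9,0,0.1,0],[2.1,1.1,0,0.1,0],[2.0,1.3,0,0.1,0],[0,0,0,0,0],[0,0,0,0,0]]'
python3 - <<'E'
from h import *
st(); splint(shot('wrist','w9'),'beige',300); splint(shot('top','top9'),'beige'); go(.5480,.4,.29,yaw=np.radians(124.5))
E
```

```text
[0.70413303 0.28633849 0.122     ]
[0.68264688 0.35002768 0.06      ]
[0.70313098 0.28533639 0.122     ]
0.18210614659314622 0.06429473258638375
time: 29.7
ee_pos: [0.6829, 0.2502, 0.2762]
eef_rot: [0.929, 0.367, -0.021, -0.035]
ft_force: [-0.0, -0.9, 0.2]
width: 0.0869
t 29.7 p [0.6829 0.2502 0.2762] f [-0.  -0.9  0.2] w 0.0869
[[0.73, 0.681, -0.064], [0.684, -0.728, 0.05], [-0.013, -0.08, -0.997]] q [-0.61  0.62  0.41  1.05 -0.29  1.57 -1.08]
beige label px [ 24. 137.] 3 xy [0.4541 0.5518] jaw(across) yaw -153.3 aspect inf
beige label px [165.7 167.7] 314 xy [0.5482 0.3995] jaw(across) yaw 123.9 aspect 2.82
beige label px [125.  202.7] 3033 xy [0.5991 0.7545] jaw(across) yaw 64.0 aspect 1.03
beige label px [263.6 331.4] 93 xy [0.1808 0.2923] jaw(across) yaw 166.4 aspect 2.38
jaw yaw deg -46.9 tool cm [  0.42 -20.18   0.29] world [-13.45  15.     1.33]
turn tool z rad 0.15h.py:39: RuntimeWarning: divide by zero encountered in scalar divide
  print(n,'label px',cc[i].round(1),s[i,4],'xy',o.round(4),'jaw(across) yaw',np.degrees(np.arctan2(a[1],a[0])).round(1),'aspect',np.sqrt(e[1]/e[0]).round(2))
```

```bash

python3 -m jog '[[0,0,0,0.08,0],[0,0,0,0.08,0],[-0.35,-2.5,0.5,0,0],[-0.35,-2.5,0.5,0,0],[-0.35,-2.5,0.5,0,0],[-0.35,-2.5,0.5,0,0],[-0.35,-2.5,0.5,0,0],[-0.35,-2.5,0.5,0,0],[-0.35,-2.5,0.5,0,0],[-0.35,-2.5,0.5,0,0]]'
python3 -m jog '[[0,0,1.5,0,0],[0,0,1.5,0,0],[0,0,1.5,0,0],[0,0,1.5,0,0],[0,0,1.5,0,0],[0,0,1.5,0,0],[0,0,0,0,0],[0,0,0,0,0],[0,0,0,0,0],[0,0,0,0,0]]'
python3 - <<'E'
from h import *
st(); go(.5482,.3995,.043,yaw=np.radians(124)); splint(shot('wrist','w10'),'beige',300)
E
```

```text
time: 30.8
ee_pos: [0.539, 0.3982, 0.2585]
eef_rot: [0.957, 0.289, -0.02, -0.035]
ft_force: [0.4, 0.4, -0.1]
width: 0.0872
time: 31.8
ee_pos: [0.5314, 0.4011, 0.1646]
eef_rot: [0.956, 0.291, -0.019, -0.036]
ft_force: [-0.2, 0.6, -0.4]
width: 0.087
t 31.8 p [0.5314 0.4011 0.1646] f [-0.2  0.6 -0.4] w 0.087
[[0.83, 0.554, -0.058], [0.557, -0.828, 0.058], [-0.016, -0.081, -0.997]] q [-0.94  0.5   0.37  1.45 -0.27  1.25 -1.5 ]
jaw yaw deg -56.2 tool cm [ 1.5   2.05 12.01] world [  1.68  -0.16 -12.16]
turn tool z rad -0.003
beige label px [342.3 141.5] 277 xy [0.5788 0.4189] jaw(across) yaw 123.4 aspect 7.57
beige label px [124.  153.5] 4 xy [0.4691 0.5621] jaw(across) yaw -157.0 aspect infh.py:39: RuntimeWarning: divide by zero encountered in scalar divide
  print(n,'label px',cc[i].round(1),s[i,4],'xy',o.round(4),'jaw(across) yaw',np.degrees(np.arctan2(a[1],a[0])).round(1),'aspect',np.sqrt(e[1]/e[0]).round(2))
```

```bash

python3 -m jog '[[0.5,0.7,0,0,0],[0.5,0.7,0,0,0],[0.4,0.6,0,0,0],[0,0,1.5,0,0],[0,0,1.5,0,0],[0,0,1.5,0,0],[0,0,1.5,0,0],[0,0,1.5,0,0],[0,0,0,0,0],[0,0,0,0,0]]'
python3 - <<'E'
from h import *
st(); go(.5482,.3995,.045,yaw=np.radians(124))
E
```

```text
time: 32.85
ee_pos: [0.5506, 0.3961, 0.0795]
eef_rot: [0.956, 0.291, -0.02, -0.036]
ft_force: [-0.6, 0.5, 0.8]
width: 0.0869
t 32.85 p [0.5506 0.3961 0.0795] f [-0.6  0.5  0.8] w 0.0869
[[0.83, 0.555, -0.06], [0.558, -0.828, 0.057], [-0.018, -0.081, -0.997]] q [-0.9   0.6   0.35  1.48 -0.31  1.12 -1.45]
jaw yaw deg -56.2 tool cm [ 0.06 -0.14  3.47] world [-0.24  0.34 -3.45]
turn tool z rad -0.003
```

```bash

python3 -m jog '[[0,-0.1,1.3,0,0],[0,-0.1,1.3,0,0],[0,0,1,0,0],[0,0,0,0,0],[0,0,0,0,1],[0,0,0,0,1],[0,0,0,0,1],[0,0,0,0,1],[0,0,0,0,1],[0,0,0,0,1]]' 15
python3 - <<'E'
from h import *
st()
E
python3 -m jog '[[0,0,0,0,1],[0,0,0,0,1],[0,0,0,0,1],[0,0,-1.5,0,1],[0,0,-2.5,0,1],[0,0,-2.5,0,1],[0,0,-2.5,0,1],[0,0,-2.5,0,1],[0,0,-2.5,0,1],[0,0,-2.5,0,1]]'
python3 - <<'E'
from h import *
st();
E
python3 -m jog '[[0,0,-1,-0.11,1],[0,0,-1,-0.11,1],[0,0,-1,-0.11,1],[0,0,-1,-0.11,1],[0,0,0,-0.11,1],[0,0,0,-0.11,1],[0,0,0,-0.11,1],[0,0,0,-0.11,1],[0,0,0,-0.11,1],[0,0,0,0,1]]' 
python3 - <<'E'
from h import *
st(); go(.583,.031,.26,yaw=np.radians(1))
E
```

```text
time: 33.85
ee_pos: [0.5484, 0.4009, 0.0432]
eef_rot: [0.956, 0.291, -0.019, -0.037]
ft_force: [0.3, 0.3, -0.9]
width: 0.0554
t 33.85 p [0.5484 0.4009 0.0432] f [ 0.3  0.3 -0.9] w 0.0554
[[0.83, 0.555, -0.057], [0.558, -0.828, 0.059], [-0.014, -0.081, -0.997]] q [-0.9   0.64  0.33  1.5  -0.32  1.06 -1.44]
time: 34.85
ee_pos: [0.5569, 0.3892, 0.2165]
eef_rot: [0.956, 0.291, -0.02, -0.036]
ft_force: [1.1, 0.4, -0.7]
width: 0.0553
t 34.85 p [0.5569 0.3892 0.2165] f [ 1.1  0.4 -0.7] w 0.0553
[[0.83, 0.554, -0.06], [0.557, -0.828, 0.056], [-0.018, -0.08, -0.997]] q [-0.9   0.5   0.39  1.34 -0.27  1.37 -1.48]
time: 35.85
ee_pos: [0.5625, 0.384, 0.2781]
eef_rot: [0.69, 0.722, 0.009, -0.038]
ft_force: [-0.1, -0.1, 0.2]
width: 0.0556
t 35.85 p [0.5625 0.384  0.2781] f [-0.1 -0.1  0.2] w 0.0556
[[-0.044, 0.998, -0.043], [0.997, 0.047, 0.066], [0.067, -0.04, -0.997]] q [-0.78  0.45  0.22  1.25 -0.18  1.45 -0.51]
jaw yaw deg 2.7 tool cm [-35.39   0.48  -0.6 ] world [  2.05 -35.3   -1.81]
turn tool z rad 0.029
```

Beige is held (55 mm). I'll carry it over the +66 mm slot.

```bash

python3 -m jog '[[-3.4,0.05,-0.1,0.005,1],[-3.4,0.05,-0.1,0.005,1],[-3.4,0.05,-0.1,0.005,1],[-3.4,0.05,-0.1,0.005,1],[-3.4,0.05,-0.1,0.005,1],[-3.4,0.05,-0.1,0,1],[-3.4,0.05,-0.1,0,1],[-3.4,0.05,0,0,1],[-3.4,0.05,0,0,1],[-3.4,0.05,0,0,1]]'
python3 -m jog '[[0,0,0,0,1],[0,0,0,0,1],[0,0,0,0,1],[0,0,0,0,1],[0,0,0,0,1],[0,0,0,0,1],[0,0,0,0,1],[0,0,0,0,1],[0,0,0,0,1],[0,0,0,0,1]]'
python3 - <<'E'
from h import *
st(); go(.583,.031,.15,yaw=np.radians(1)); c=shot('scene','s11',(240,100,420,280),3); shot('wrist','w11')
E
```

```text
time: 36.85
ee_pos: [0.5704, 0.0359, 0.2689]
eef_rot: [0.711, 0.702, 0.012, -0.038]
ft_force: [0.1, -0.5, -0.4]
width: 0.0553
time: 37.85
ee_pos: [0.5703, 0.0336, 0.2712]
eef_rot: [0.715, 0.698, 0.013, -0.038]
ft_force: [-0.0, 0.2, 0.4]
width: 0.0553
t 37.85 p [0.5703 0.0336 0.2712] f [-0.   0.2  0.4] w 0.0553
[[0.026, 0.999, -0.034], [0.997, -0.024, 0.072], [0.071, -0.036, -0.997]] q [-0.43  0.23  0.39  1.56 -0.16  1.4  -0.04]
jaw yaw deg -1.4 tool cm [-1.09  1.71 12.02] world [  1.27  -0.26 -12.12]
turn tool z rad -0.041
```

View pics/s11.png

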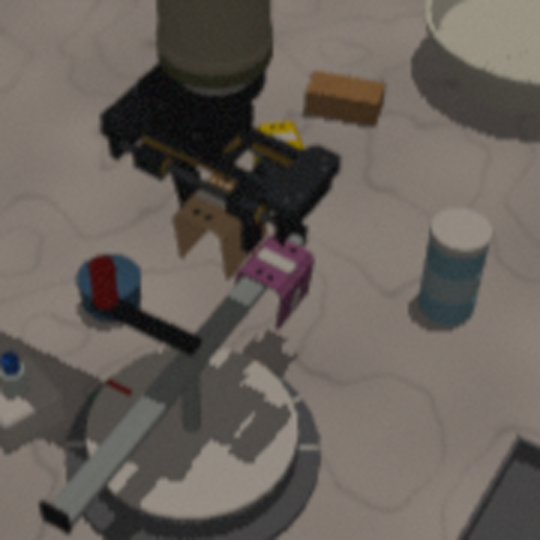

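```bash

python3 -m jog '[[-0.3,0.4,0,-0.02,1],[-0.3,0.4,0,-0.02,1],[-0.3,0.5,0,0,1],[0,0,1.5,0,1],[0,0,1.5,0,1],[0,0,1.5,0,1],[0,0,1.5,0,1],[0,0,1.5,0,1],[0,0,0,0,1],[0,0,0,0,1]]'
python3 - <<'E'
from h import *
st(); go(.579,.033,.14,yaw=np.radians(1))
E
```

```text
time: 38.95
ee_pos: [0.5808, 0.0283, 0.1864]
eef_rot: [0.701, 0.712, 0.012, -0.038]
ft_force: [-0.2, -0.1, -0.3]
width: 0.0552
t 38.95 p [0.5808 0.0283 0.1864] f [-0.2 -0.1 -0.3] w 0.0552
[[-0.015, 0.999, -0.038], [0.997, 0.018, 0.07], [0.071, -0.037, -0.997]] q [-0.4   0.31  0.38  1.65 -0.2   1.25  0.05]
jaw yaw deg 1.0 tool cm [0.14 0.   4.66] world [-0.18  0.47 -4.64]
turn tool z rad 0.0
```

```bash

python3 -m jog '[[0.05,0,1.2,0,1],[0.05,0,1.2,0,1],[0.05,0,1.2,0,1],[0,0,1.1,0,1],[0,0,0,0,1],[0,0,0,0,1],[0,0,0,0,1],[0,0,0,0,1],[0,0,0,0,1],[0,0,0,0,1]]'
python3 - <<'E'
from h import *
st(); go(.579,.033,.137,yaw=np.radians(1))
E
```

```text
time: 39.95
ee_pos: [0.58, 0.0334, 0.1374]
eef_rot: [0.701, 0.712, 0.013, -0.037]
ft_force: [0.2, 0.7, -1.1]
width: 0.0543
t 39.95 p [0.58   0.0334 0.1374] f [ 0.2  0.7 -1.1] w 0.0543
[[-0.015, 0.999, -0.035], [0.997, 0.017, 0.071], [0.071, -0.034, -0.997]] q [-0.4   0.35  0.37  1.7  -0.22  1.15  0.06]
jaw yaw deg 1.0 tool cm [-0.04 -0.1   0.04] world [-0.1  -0.04 -0.04]
turn tool z rad -0.0
```

```bash

python3 -m jog '[[0,0,0,0,0],[0,0,0,0,0],[0,0,0,0,0],[0,0,0,0,0],[0,0,0,0,0],[0,0,0,0,0],[0,0,0,0,0],[0,0,0,0,0],[0,0,-1,0,0],[0,0,-1,0,0]]'
python3 -m jog '[[0,0,-2,0,0],[0,0,-2,0,0],[0,0,-2,0,0],[0,0,-2,0,0],[0,0,-2,0,0],[0,0,-2,0,0],[0,0,-2,0,0],[0,0,0,0,0],[0,0,0,0,0],[0,0,0,0,0]]'
python3 - <<'E'
from h import *
st(); go(.3944,-.2911,.28,yaw=np.radians(47)); shot('scene','s12',(240,100,420,280),3)
splint(shot('top','top12'),'teal')
E
```

```text
time: 40.95
ee_pos: [0.5803, 0.032, 0.1579]
eef_rot: [0.701, 0.712, 0.013, -0.038]
ft_force: [1.0, 0.1, 0.8]
width: 0.0869
time: 41.95
ee_pos: [0.586, 0.0201, 0.3135]
eef_rot: [0.701, 0.712, 0.016, -0.035]
ft_force: [-0.2, 0.1, 0.2]
width: 0.087
t 41.95 p [0.586  0.0201 0.3135] f [-0.2  0.1  0.2] w 0.087
[[-0.014, 1.0, -0.027], [0.997, 0.016, 0.072], [0.072, -0.026, -0.997]] q [-0.4   0.24  0.4   1.46 -0.17  1.49  0.02]
jaw yaw deg 0.9 tool cm [-31.02 -19.55   1.62] world [-19.16 -31.12  -3.35]
turn tool z rad -0.805
teal label px [445.  258.6] 41 xy [ 0.3944 -0.2911] jaw(across) yaw 47.0 aspect 3.1
```

View pics/s12.png

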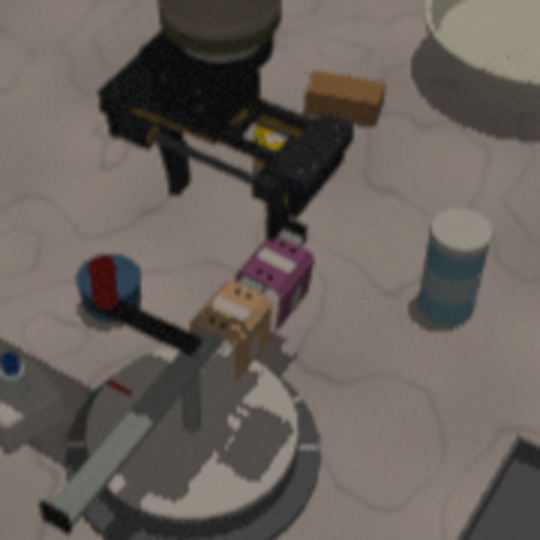

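Both hang (mauve (275,270), beige (237,320)). On to teal.

```bash

python3 -m jog '[[-3.1,-1.9,0,0,0],[-3.1,-1.9,0,0,0],[-3.1,-1.9,0,0,0],[-3.1,-1.9,0,0,0],[-3.1,-1.9,0,0,0],[-3.1,-1.9,0,0,0],[-3.1,-1.9,0,0,0],[-3.1,-1.9,0,0,0],[-3.1,-1.9,0,0,0],[0,0,0,0,0]]'
python3 -m jog '[[0,0,0,-0.1,0],[0,0,0,-0.1,0],[0,0,0,-0.1,0],[0,0,0,-0.1,0],[0,0,0,-0.1,0],[0,0,0,-0.1,0],[0,0,0,-0.1,0],[0,0,0,-0.1,0],[0,0,0,0,0],[0,0,0,0,0]]'
python3 - <<'E'
from h import *
st(); splint(shot('wrist','w13'),'teal',300); go(.3944,-.2911,.12,yaw=np.radians(47))
E
```

```text
time: 43.05
ee_pos: [0.4096, -0.2685, 0.2902]
eef_rot: [0.7, 0.713, 0.013, -0.04]
ft_force: [0.4, -0.1, 0.5]
width: 0.087
time: 44.05
ee_pos: [0.4092, -0.2637, 0.2849]
eef_rot: [0.353, 0.935, 0.028, -0.036]
ft_force: [-0.3, -0.5, 0.1]
width: 0.0869
t 44.05 p [ 0.4092 -0.2637  0.2849] f [-0.3 -0.5  0.1] w 0.0869
[[-0.749, 0.661, -0.048], [0.657, 0.75, 0.078], [0.087, 0.027, -0.996]] q [-0.07  0.05  0.61  1.72 -0.07  1.46  1.4 ]
teal no label at [286.27777778 193.31666667]
jaw yaw deg 48.6 tool cm [-2.14 -3.47 16.28] world [ -1.48  -2.74 -16.49]
turn tool z rad 0.028
```

```bash

python3 -m jog '[[-0.5,-0.8,0,0.01,0],[-0.5,-0.8,0,0.01,0],[-0.5,-0.8,1.5,0,0],[-0.5,-0.8,2,0,0],[0,0,2,0,0],[0,0,2,0,0],[0,0,2,0,0],[0,0,2,0,0],[0,0,2,0,0],[0,0,0,0,0]]'
python3 - <<'E'
from h import *
st(); go(.3944,-.2911,.045,yaw=np.radians(47)); splint(shot('top','top14'),'teal'); shot('wrist','w14')
E
```

```text
time: 45.1
ee_pos: [0.3931, -0.3002, 0.1431]
eef_rot: [0.373, 0.927, 0.026, -0.035]
ft_force: [0.3, -0.1, 0.2]
width: 0.0869
t 45.1 p [ 0.3931 -0.3002  0.1431] f [ 0.3 -0.1  0.2] w 0.0869
[[-0.72, 0.693, -0.047], [0.689, 0.721, 0.074], [0.085, 0.021, -0.996]] q [ 0.01  0.21  0.64  1.89 -0.17  1.17  1.53]
jaw yaw deg 46.1 tool cm [-0.3   0.54  9.83] world [ 0.13  0.91 -9.81]
turn tool z rad -0.015
teal no label at [440.09756098 262.29268293]
```

View pics/w14.png

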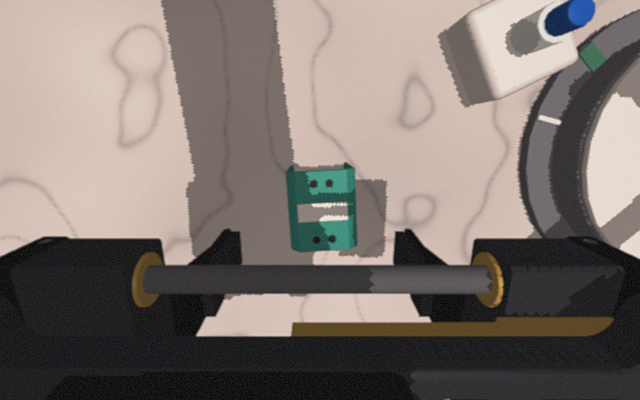

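Teal sits between the fingers at (322,210). I'll check that ray before descending.

```bash
python3 - <<'E'
from h import *
print(onz(load('w14'),322,212,.06)); print(onz(load('w6'),316,265,.11))
c=load('w5'); cv2.imwrite('pics/w5c.png',c["pixels"][:,:,::-1])
for n in('w5','w14'):
    c=load(n);print(proj(c,[.4096,.2621,.06] if n=='w5' else [.3944,-.2911,.06]))
E
```

```text
[ 0.39267161 -0.2926766   0.06      ]
[0.43447942 0.23603555 0.11      ]
(np.float64(318.59567619700937), np.float64(228.05654927871666))
(np.float64(325.0516795563796), np.float64(212.17984838360178))
```

```bash

python3 -m jog '[[-0.1,0.2,1.6,0,0],[-0.1,0.2,1.6,0,0],[-0.1,0.1,1.6,-0.01,0],[0,0,1.6,0,0],[0,0,1.6,0,0],[0,0,1.2,0,0],[0,0,0,0,0],[0,0,0,0,0],[0,0,0,0,0],[0,0,0,0,0]]'
python3 - <<'E'
from h import *
st(); go(.3940,-.2915,.045,yaw=np.radians(47))
E
```

```text
time: 46.2
ee_pos: [0.4038, -0.3001, 0.0625]
eef_rot: [0.37, 0.928, 0.025, -0.024]
ft_force: [1.1, -0.0, 0.1]
width: 0.0869
t 46.2 p [ 0.4038 -0.3001  0.0625] f [ 1.1 -0.   0.1] w 0.0869
[[-0.725, 0.688, -0.026], [0.685, 0.725, 0.064], [0.063, 0.028, -0.998]] q [ 0.05  0.33  0.61  1.95 -0.27  0.99  1.6 ]
jaw yaw deg 46.5 tool cm [ 1.19 -0.1   1.83] world [-0.98  0.86 -1.75]
turn tool z rad -0.008
```

```bash

python3 -m jog '[[0.5,0,0.9,0,0],[0.6,0,0.9,0,0],[0,0,0,0,0],[0,0,0,0,0],[0,0,0,0,0],[0,0,0,0,0],[0,0,0,0,0],[0,0,0,0,0],[0,0,0,0,0],[0,0,0,0,0]]'
python3 - <<'E'
from h import *
st(); go(.3940,-.2915,.045,yaw=np.radians(47))
E
```

```text
time: 47.2
ee_pos: [0.3952, -0.2909, 0.0447]
eef_rot: [0.37, 0.929, 0.025, -0.023]
ft_force: [-0.3, 0.6, -1.2]
width: 0.0872
t 47.2 p [ 0.3952 -0.2909  0.0447] f [-0.3  0.6 -1.2] w 0.0872
[[-0.726, 0.688, -0.025], [0.685, 0.725, 0.063], [0.062, 0.029, -0.998]] q [ 0.05  0.34  0.6   1.99 -0.28  0.94  1.61]
jaw yaw deg 46.5 tool cm [ 0.04 -0.13 -0.03] world [-0.12 -0.06  0.03]
turn tool z rad -0.008
```

```bash

python3 -m jog '[[0,0,0,0,1],[0,0,0,0,1],[0,0,0,0,1],[0,0,0,0,1],[0,0,0,0,1],[0,0,0,0,1],[0,0,0,0,1],[0,0,0,0,1],[0,0,0,0,1],[0,0,0,0,1]]' 15
python3 - <<'E'
from h import *
st()
E
python3 -m jog '[[0,0,-1.5,0,1],[0,0,-2.5,0,1],[0,0,-2.5,0,1],[0,0,-2.5,0,1],[0,0,-2.5,0,1],[0,0,-2.5,0,1],[0,0,-2.5,0,1],[0,0,-2.5,0,1],[0,0,-2.5,0,1],[0,0,-2,0,1]]'
python3 -m jog '[[0,0,0,0.1,1],[0,0,0,0.1,1],[0,0,0,0.1,1],[0,0,0,0.1,1],[0,0,0,0.1,1],[0,0,0,0.1,1],[0,0,0,0.1,1],[0,0,0,0.1,1],[0,0,0,0,1],[0,0,0,0,1]]' 
python3 - <<'E'
from h import *
st(); go(.5815,-.103,.275,yaw=np.radians(1))
E
```

```text
time: 48.2
ee_pos: [0.3952, -0.2909, 0.0448]
eef_rot: [0.37, 0.929, 0.025, -0.023]
ft_force: [-0.6, -0.1, 0.4]
width: 0.0544
t 48.2 p [ 0.3952 -0.2909  0.0448] f [-0.6 -0.1  0.4] w 0.0544
[[-0.726, 0.688, -0.025], [0.685, 0.725, 0.063], [0.062, 0.029, -0.998]] q [ 0.05  0.34  0.6   1.99 -0.28  0.94  1.61]
time: 49.2
ee_pos: [0.3986, -0.3049, 0.2848]
eef_rot: [0.37, 0.928, 0.025, -0.027]
ft_force: [-0.4, -0.3, -1.5]
width: 0.0545
time: 50.2
ee_pos: [0.3985, -0.3057, 0.2873]
eef_rot: [0.713, 0.7, 0.013, -0.034]
ft_force: [0.2, -0.9, -0.5]
width: 0.0541
t 50.2 p [ 0.3985 -0.3057  0.2873] f [ 0.2 -0.9 -0.5] w 0.0541
[[0.019, 0.999, -0.028], [0.998, -0.017, 0.066], [0.066, -0.03, -0.997]] q [-0.06  0.08  0.7   1.7  -0.09  1.45  0.63]
jaw yaw deg -1.0 tool cm [20.49 17.98  2.05] world [18.3  20.27 -1.23]
turn tool z rad -0.035
```

```bash

python3 -m jog '[[2.25,2,0,-0.01,1],[2.25,2,0,-0.01,1],[2.25,2,0,-0.01,1],[2.25,2,0,0,1],[2.25,2,0,0,1],[2.25,2,0,0,1],[2.25,2,0,0,1],[2.25,2,0,0,1],[2.25,2,0,0,1],[0,0,0,0,1]]'
python3 -m jog '[[0,0,0,0,1],[0,0,0,0,1],[0,0,0,0,1],[0,0,0,0,1],[0,0,0,0,1],[0,0,0,0,1],[0,0,0,0,1],[0,0,0,0,1],[0,0,0,0,1],[0,0,0,0,1]]'
python3 - <<'E'
from h import *
s=st(); go(.5815,-.103,.2,yaw=np.radians(1)); M=R.from_quat(s["eef_rot"]).as_matrix(); print('splint up',M@[.062,.029,-.998])
E
```

```text
time: 51.2
ee_pos: [0.581, -0.093, 0.2953]
eef_rot: [0.693, 0.72, 0.014, -0.034]
ft_force: [-1.5, 0.4, -1.0]
width: 0.0541
time: 52.2
ee_pos: [0.5794, -0.0965, 0.2955]
eef_rot: [0.692, 0.721, 0.014, -0.034]
ft_force: [-0.2, -0.1, -0.5]
width: 0.0543
t 52.2 p [ 0.5794 -0.0965  0.2955] f [-0.2 -0.1 -0.5] w 0.0543
[[-0.039, 0.999, -0.029], [0.997, 0.041, 0.067], [0.068, -0.026, -0.997]] q [-0.3   0.27  0.52  1.48 -0.19  1.47  0.28]
jaw yaw deg 2.3 tool cm [-1.31  0.43  9.47] world [ 0.21 -0.65 -9.55]
turn tool z rad 0.023
splint up [ 0.05511074 -0.00398021  0.99881728]
```

```bash

python3 -m jog '[[-0.4,0.2,1.5,0.01,1],[-0.4,0.2,1.5,0.01,1],[-0.4,0.2,1.5,0,1],[-0.1,0.1,1.5,0,1],[0,0,1.5,0,1],[0,0,1.5,0,1],[0,0,0.5,0,1],[0,0,0,0,1],[0,0,0,0,1],[0,0,0,0,1]]'
python3 - <<'E'
from h import *
s=st(); go(.584,-.103,.14,yaw=np.radians(1)); shot('scene','s15',(240,100,420,280),3)
E
```

```text
time: 53.2
ee_pos: [0.5822, -0.105, 0.1866]
eef_rot: [0.702, 0.711, 0.011, -0.036]
ft_force: [0.7, 0.5, -0.4]
width: 0.0545
t 53.2 p [ 0.5822 -0.105   0.1866] f [ 0.7  0.5 -0.4] w 0.0545
[[-0.012, 0.999, -0.035], [0.998, 0.014, 0.066], [0.067, -0.035, -0.997]] q [-0.27  0.35  0.51  1.61 -0.24  1.27  0.31]
jaw yaw deg 0.8 tool cm [-0.12  0.34  4.65] world [ 0.18  0.2  -4.66]
turn tool z rad -0.003
```

View pics/s15.png

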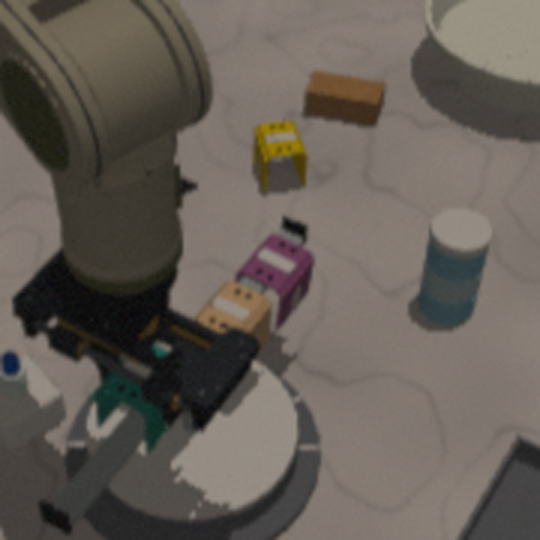

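Teal straddles the bar (crop (125,410)). Lower and release.

```bash

python3 -m jog '[[-0.05,0.1,1.2,0,1],[-0.05,0.1,1.2,0,1],[0,0.1,1.2,0,1],[0,0,1,0,1],[0,0,0,0,1],[0,0,0,0,1],[0,0,0,0,1],[0,0,0,0,1],[0,0,0,0,1],[0,0,0,0,1]]'
python3 - <<'E'
from h import *
s=st(); go(.584,-.103,.139)
E
python3 -m jog '[[0,0,0,0,0],[0,0,0,0,0],[0,0,0,0,0],[0,0,0,0,0],[0,0,0,0,0],[0,0,0,0,0],[0,0,0,0,0],[0,0,0,0,0],[0,0,-1,0,0],[0,0,-1,0,0]]'
python3 -m jog '[[0,0,-2,0,0],[0,0,-2,0,0],[0,0,-2,0,0],[0,0,-2,0,0],[0,0,-2,0,0],[0,0,-2,0,0],[0,0,-2,0,0],[0,0,-2,0,0],[0,0,0,0,0],[0,0,0,0,0]]'
python3 - <<'E'
from h import *
st(); c=shot('top','top16',(215,135,465,285),3.2); shot('scene','s16',(240,100,420,280),3)
h=cv2.cvtColor(c["pixels"],cv2.COLOR_RGB2HSV);m=cv2.inRange(h,(0,150,60),(6,255,255)); m[:130]=0;m[300:]=0;m[:,:300]=0;m[:,420:]=0
nn,l,s,cc=cv2.connectedComponentsWithStats(m)
if nn>1:
  i=1+np.argmax(s[1:,4]);p=onz(c,*cc[i],.226)[:2]-[.5815,-.0349];print(s[i],p,np.degrees(np.arctan2(p[1],p[0])))
go(.4915,-.036,.3,yaw=np.radians(90))
E
```

```text
time: 54.25
ee_pos: [0.5853, -0.1027, 0.1379]
eef_rot: [0.702, 0.711, 0.013, -0.034]
ft_force: [0.6, -0.5, 1.2]
width: 0.0539
t 54.25 p [ 0.5853 -0.1027  0.1379] f [ 0.6 -0.5  1.2] w 0.0539
[[-0.012, 0.999, -0.031], [0.998, 0.014, 0.066], [0.067, -0.03, -0.997]] q [-0.26  0.4   0.5   1.66 -0.27  1.18  0.33]
jaw yaw deg 0.8 tool cm [-0.02 -0.13 -0.11] world [-0.13 -0.03  0.11]
time: 55.25
ee_pos: [0.5847, -0.104, 0.1572]
eef_rot: [0.702, 0.711, 0.011, -0.036]
ft_force: [0.5, 0.2, -0.3]
width: 0.0873
time: 56.25
ee_pos: [0.5904, -0.1169, 0.3349]
eef_rot: [0.703, 0.711, 0.015, -0.031]
ft_force: [-0.6, -0.1, -0.8]
width: 0.0875
t 56.25 p [ 0.5904 -0.1169  0.3349] f [-0.6 -0.1 -0.8] w 0.0875
[[-0.011, 1.0, -0.024], [0.998, 0.012, 0.065], [0.065, -0.024, -0.998]] q [-0.27  0.3   0.54  1.37 -0.21  1.56  0.28]
[364 222  11  13  70] [-0.09305359  0.00212634] 178.69097940640054
jaw yaw deg 0.7 tool cm [ 7.95 -9.69  4.2 ] world [-9.88  8.08 -3.44]
turn tool z rad -1.558
```

View pics/s16.png

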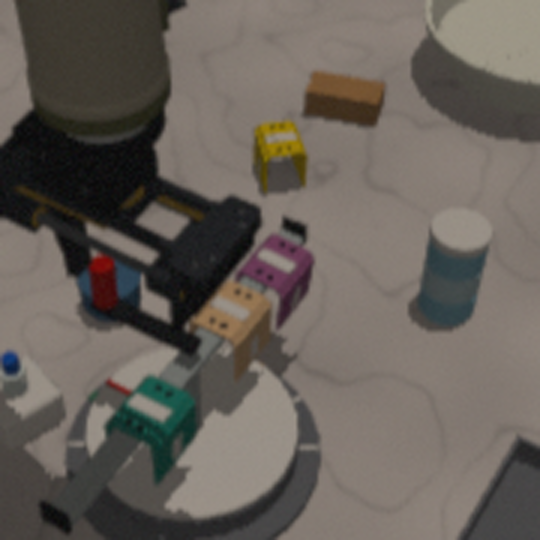

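All three hang (teal (150,425)). Now I'll turn the jaws and go over the knob for the three clicks.

```bash

python3 -m jog '[[0,0,0,-0.146,0],[0,0,0,-0.146,0],[0,0,0,-0.146,0],[0,0,0,-0.146,0],[0,0,0,-0.146,0],[0,0,0,-0.146,0],[0,0,0,-0.146,0],[0,0,0,-0.146,0],[0,0,0,-0.146,0],[0,0,0,-0.146,0]]'
python3 - <<'E'
from h import *
s=st(); go(.4915,-.036,.26,yaw=np.radians(90))
E
```

```text
time: 57.35
ee_pos: [0.5868, -0.1149, 0.3251]
eef_rot: [0.03, 0.999, 0.033, -0.021]
ft_force: [0.2, -0.2, -0.2]
width: 0.0869
t 57.35 p [ 0.5868 -0.1149  0.3251] f [ 0.2 -0.2 -0.2] w 0.0869
[[-0.997, 0.061, -0.04], [0.059, 0.996, 0.066], [0.044, 0.064, -0.997]] q [-0.12  0.29  0.34  1.38 -0.15  1.55  1.73]
jaw yaw deg 86.5 tool cm [9.68 6.86 7.39] world [-9.53  7.89 -6.51]
turn tool z rad -0.062
```

```bash

python3 -m jog '[[1.6,1.1,0,0,0],[1.6,1.1,0,0,0],[1.6,1.1,0,0,0],[1.6,1.1,0,0,0],[1.6,1.1,0,0,0],[1.6,1.1,0,0,0],[0,0,2,0,0],[0,0,1.5,0,0],[0,0,0,0,0],[0,0,0,0,0]]'
python3 - <<'E'
from h import *
s=st(); go(.4915,-.036,.2065,yaw=np.radians(90)); c=shot('wrist','w17'); shot('scene','s17')
h=cv2.cvtColor(load('s17')["pixels"],cv2.COLOR_RGB2HSV);m=cv2.inRange(h,(0,150,60),(6,255,255))
nn,l,q,cc=cv2.connectedComponentsWithStats(m);i=1+np.argmax(q[1:,4]);print(q[i],cc[i],onz(load('s17'),*cc[i],.203),'expected',proj(load('s17'),[.4915,-.036,.203]))
E
```

```text
time: 58.35
ee_pos: [0.4853, -0.0378, 0.2903]
eef_rot: [0.026, 0.999, 0.032, -0.028]
ft_force: [0.7, -0.3, 0.1]
width: 0.0871
t 58.35 p [ 0.4853 -0.0378  0.2903] f [ 0.7 -0.3  0.1] w 0.0871
[[-0.997, 0.054, -0.054], [0.05, 0.997, 0.066], [0.057, 0.063, -0.996]] q [-0.23  0.04  0.27  1.71 -0.07  1.45  1.57]
jaw yaw deg 86.9 tool cm [-1.08 -0.31  8.33] world [ 0.62  0.18 -8.38]
turn tool z rad -0.054
[270 185   8  17  72] [273.77777778 193.05555556] [ 0.48840129 -0.0378895   0.203     ] expected (np.float64(275.1165804365738), np.float64(193.08726541879975))
```

```bash

python3 -m jog '[[-0.4,-0.1,0,-0.02,0],[-0.4,-0.1,0,-0.02,0],[-0.2,-0.1,1.6,0,0],[0,0,1.6,0,0],[0,0,1.6,0,0],[0,0,1.6,0,0],[0,0,1.6,0,0],[0,0,0.6,0,0],[0,0,0,0,0],[0,0,0,0,0]]'
python3 - <<'E'
from h import *
s=st(); go(.4905,-.0365,.2065,yaw=np.radians(90))
E
```

```text
time: 59.45
ee_pos: [0.4969, -0.0377, 0.2048]
eef_rot: [0.002, 0.999, 0.032, -0.023]
ft_force: [-0.1, -0.3, 0.5]
width: 0.0866
t 59.45 p [ 0.4969 -0.0377  0.2048] f [-0.1 -0.3  0.5] w 0.0866
[[-0.999, 0.005, -0.047], [0.002, 0.998, 0.065], [0.047, 0.065, -0.997]] q [-0.23  0.11  0.27  1.82 -0.1   1.27  1.64]
jaw yaw deg 89.7 tool cm [ 0.65  0.12 -0.13] world [-0.64  0.12  0.17]
turn tool z rad -0.005
```

```bash

python3 -m jog '[[0.6,0.1,0,0,0],[0,0,0,0,0],[0,0,0,0,1],[0,0,0,0,1],[0,0,0,0,1],[0,0,0,0,1],[0,0,0,0,1],[0,0,0,0,1],[0,0,0,0,1],[0,0,0,0,1]]' 20
python3 -m jog '[[0,0,0,0,1],[0,0,0,0,1],[0,0,0,0,1],[0,0,0,0,1],[0,0,0,0,1],[0,0,0,0,1],[0,0,0,0,1],[0,0,0,0,1],[0,0,0,0,1],[0,0,0,0,1]]' 20
python3 - <<'E'
from h import *
s=st(); M=R.from_quat(s["eef_rot"]).as_matrix();p=np.array(s["ee_pos"]);v=p[:2]-[.5815,-.0349];a=np.arctan2(v[1],v[0]);print(np.hypot(*v),np.degrees(a))
for deg in(5,):
  d=-np.radians(deg);w=np.array([.09*(np.cos(a+d)-np.cos(a)),.09*(np.sin(a+d)-np.sin(a)),0]);print(M.T@w*100,-d)
E
```

```text
time: 60.45
ee_pos: [0.4917, -0.0367, 0.2078]
eef_rot: [0.001, 0.999, 0.033, -0.021]
ft_force: [0.3, -0.1, 0.3]
width: 0.0311
time: 61.45
ee_pos: [0.4916, -0.0379, 0.2076]
eef_rot: [0.001, 0.999, 0.031, -0.021]
ft_force: [0.9, -0.3, 0.5]
width: 0.0248
t 61.45 p [ 0.4916 -0.0379  0.2076] f [ 0.9 -0.3  0.5] w 0.0248
[[-0.999, 0.004, -0.043], [0.001, 0.998, 0.063], [0.043, 0.063, -0.997]] q [-0.23  0.1   0.27  1.83 -0.09  1.27  1.64]
0.08991528996850394 -178.10342327425707
[-0.00724684  0.78358706  0.04896649] 0.08726646259971647
```

The knob is gripped at 181.9°, exactly the loading click. Turning clockwise.

```bash

python3 -m jog '[[0,0.8,0.05,0.09,1],[0,0.8,0.05,0.09,1],[0,0.8,0.05,0.09,1],[0,0.8,0.05,0.09,1],[0,0.8,0.05,0.09,1],[0,0.8,0.05,0.09,1],[0,0.8,0.05,0.09,1],[0,0.8,0.05,0.09,1],[0,0,0,0,1],[0,0,0,0,1]]' 20
python3 - <<'E'
from h import *
s=st(); M=R.from_quat(s["eef_rot"]).as_matrix();p=np.array(s["ee_pos"]);v=p[:2]-[.5815,-.0349];a=np.arctan2(v[1],v[0]);print(np.hypot(*v),np.degrees(a))
d=-np.radians(5);w=np.array([.5815+.09*(np.cos(a+d)),-.0349+.09*(np.sin(a+d)),p[2]])-p;print(M.T@w*100,-d)
E
```

```text
time: 62.45
ee_pos: [0.5082, 0.0135, 0.2069]
eef_rot: [0.37, 0.928, 0.015, -0.034]
ft_force: [-3.1, -4.4, 2.1]
width: 0.0233
t 62.45 p [0.5082 0.0135 0.2069] f [-3.1 -4.4  2.1] w 0.0233
[[-0.724, 0.688, -0.052], [0.686, 0.726, 0.053], [0.074, 0.003, -0.997]] q [-0.32  0.13  0.27  1.79 -0.1   1.27  0.78]
0.08777697896386759 146.5654389743578
[0.32103084 0.73954631 0.02570817] 0.08726646259971647
```

```bash

python3 -m jog '[[0.2,0.85,0,0.07,1],[0.1,0.85,0,0.07,1],[0.1,0.85,0,0.07,1],[0.1,0.85,0,0.07,1],[0.1,0.85,0,0.07,1],[0.1,0.85,0,0.07,1],[0.1,0.85,0,0.07,1],[0.1,0.85,0,0.07,1],[0,0,0,0,1],[0,0,0,0,1]]' 20
python3 - <<'E'
from h import *
s=st(); M=R.from_quat(s["eef_rot"]).as_matrix();p=np.array(s["ee_pos"]);v=p[:2]-[.5815,-.0349];a=np.arctan2(v[1],v[0]);print(np.hypot(*v),np.degrees(a))
d=-np.radians(5);w=np.array([.5815+.09*(np.cos(a+d)),-.0349+.09*(np.sin(a+d)),p[2]])-p;print(M.T@w*100,-d)
go(.5787,.055)
E
```

```text
time: 63.45
ee_pos: [0.5549, 0.0485, 0.2064]
eef_rot: [0.619, 0.784, -0.0, -0.041]
ft_force: [-2.3, 0.2, -0.1]
width: 0.0245
t 63.45 p [0.5549 0.0485 0.2064] f [-2.3  0.2 -0.1] w 0.0245
[[-0.229, 0.971, -0.064], [0.971, 0.233, 0.05], [0.064, -0.051, -0.997]] q [-0.39  0.25  0.3   1.66 -0.13  1.3   0.18]
0.0875159692370984 107.69698646266885
[ 0.2733496   0.76548015 -0.02164866] 0.08726646259971647
jaw yaw deg 13.5 tool cm [ 0.09  2.46 -0.12] world [2.38 0.65 0.  ]
```

```bash

python3 -m jog '[[0.1,0.7,0,0.05,1],[0.1,0.7,0,0.05,1],[0,0.7,0,0.05,1],[0,0.6,0,0.05,1],[0,0,0,0,1],[0,0,0,0,1],[0,0,0,0,1],[0,0,0,0,1],[0,0,0,0,1],[0,0,0,0,1]]' 20
python3 - <<'E'
from h import *
s=st(); M=R.from_quat(s["eef_rot"]).as_matrix();p=np.array(s["ee_pos"]);v=p[:2]-[.5815,-.0349];a=np.arctan2(v[1],v[0]);print(np.hypot(*v),np.degrees(a))
go(.5787,.055)
E
```

```text
time: 64.45
ee_pos: [0.5776, 0.0528, 0.2062]
eef_rot: [0.692, 0.72, -0.005, -0.043]
ft_force: [0.8, 0.5, 0.1]
width: 0.0251
t 64.45 p [0.5776 0.0528 0.2062] f [0.8 0.5 0.1] w 0.0251
[[-0.038, 0.997, -0.069], [0.998, 0.041, 0.052], [0.054, -0.067, -0.996]] q [-0.4   0.31  0.33  1.6  -0.16  1.32 -0.  ]
0.08778036064864599 92.56155353064305
jaw yaw deg 2.4 tool cm [0.22 0.12 0.  ] world [0.11 0.22 0.  ]
```

92.6° against a target of 91.8°, with near-zero force. Release, rise, move clear and look.

```bash

python3 -m jog '[[0,0,0,0,0],[0,0,0,0,0],[0,0,0,0,0],[0,0,0,0,0],[0,0,0,0,0],[0,0,0,0,0],[0,0,0,0,0],[0,0,0,0,0],[0,0,0,0,0],[0,0,0,0,0]]' 20
python3 -m jog '[[0,0,0,0,0],[0,0,-1.5,0,0],[0,0,-2,0,0],[0,0,-2,0,0],[0,0,-2,0,0],[0,0,-2,0,0],[0,0,-2,0,0],[0,0,-1,0,0],[0,0,0,0,0],[0,0,0,0,0]]'
python3 -m jog '[[2.5,-1.5,0,0,0],[2.5,-1.5,0,0,0],[2.5,-1.5,0,0,0],[2.5,-1.5,0,0,0],[2.5,-1.5,0,0,0],[2.5,-1.5,0,0,0],[2.5,-1.5,0,0,0],[2.5,-1.5,0,0,0],[2.5,-1.5,0,0,0],[2.5,-1.5,0,0,0]]'
python3 - <<'E'
from h import *
st(); c=shot('top','top18',(215,135,465,285),3.2); c2=shot('scene','s18',(240,100,440,300),2.5)
a=cv2.imread('pics/top18.png');b=cv2.imread('pics/s18.png')
b=cv2.resize(b,(400,400));a=cv2.resize(a,(400,240));o=np.zeros((400,800,3),np.uint8);o[:240,:400]=a;o[:,400:]=b;cv2.imwrite('pics/m18.png',o)
h=cv2.cvtColor(c["pixels"],cv2.COLOR_RGB2HSV);m=cv2.inRange(h,(0,150,60),(6,255,255)); m[:130]=0;m[300:]=0;m[:,:300]=0;m[:,420:]=0
nn,l,s,cc=cv2.connectedComponentsWithStats(m);i=1+np.argmax(s[1:,4]);p=onz(c,*cc[i],.226)[:2]-[.5815,-.0349];print(p,np.degrees(np.arctan2(p[1],p[0])))
E
```

```text
time: 65.45
ee_pos: [0.5762, 0.0529, 0.2056]
eef_rot: [0.692, 0.721, -0.006, -0.044]
ft_force: [0.3, -0.2, 0.6]
width: 0.0861
time: 66.45
ee_pos: [0.5857, 0.0454, 0.3422]
eef_rot: [0.692, 0.72, -0.005, -0.043]
ft_force: [0.4, 1.5, -0.3]
width: 0.0872
time: 67.45
ee_pos: [0.419, 0.2927, 0.3552]
eef_rot: [0.695, 0.718, -0.013, -0.045]
ft_force: [0.2, 0.2, 0.0]
width: 0.0871
t 67.45 p [0.419  0.2927 0.3552] f [0.2 0.2 0. ] w 0.0871
[[-0.03, 0.996, -0.082], [0.999, 0.034, 0.043], [0.045, -0.081, -0.996]] q [-0.75  0.07  0.11  1.54 -0.09  1.57 -0.6 ]
[-0.00586039  0.09064579] 93.69911092116322
```

The picture limit is reached, so I'll verify numerically: label positions at crown height (0.154), ray heights from two views, and whether the bystanders moved.

```bash
python3 - <<'E'
from h import *
import time
c=load('top18');c2=load('s18');c0=load('top0');s0=load('scene0');C=np.array([.5815,-.0349])
def cents(c,n,amin=25):
    h=cv2.cvtColor(c["pixels"],cv2.COLOR_RGB2HSV);m=cv2.inRange(h,*COL[n]);m=cv2.morphologyEx(m,cv2.MORPH_CLOSE,np.ones((5,5)))
    cs,_=cv2.findContours(m,cv2.RETR_EXTERNAL,cv2.CHAIN_APPROX_NONE);o=[]
    for k in cs:
        if cv2.contourArea(k)>amin: x,y,w,hh=cv2.boundingRect(k);o.append((x,y,w,hh,int(cv2.contourArea(k))))
    return sorted(o,key=lambda b:-b[4])
for n in('mauve','beige','teal','yellow'):
    for b in cents(c,n)[:4]:
        u,v=b[0]+b[2]/2-.5,b[1]+b[3]/2-.5
        if 180<u<480 and 120<v<300: print(n,'top',b,'on z=.154 rel centre',(onz(c,u,v,.154)[:2]-C).round(3))
    for b in cents(c2,n)[:2]: print('   scene',b)
# where hung crowns should project
a=np.radians(1.8-90+90)
for nm,t in(('mauve',.144),('beige',.067),('teal',-.067)):
    p=[C[0]+t*np.cos(np.radians(1.8)),C[1]+t*np.sin(np.radians(1.8)),.154]; print(nm,'expected top',np.round(proj(c,p),1),'scene',np.round(proj(c2,p),1))
d=cv2.absdiff(c["pixels"],c0["pixels"]).max(2);d2=cv2.absdiff(c2["pixels"],s0["pixels"]).max(2)
def px(c,p): return tuple(np.round(proj(c,p)).astype(int))
# change near bystanders in the scene view (pixels)
for n,(u,v,rr) in dict(tower=(392,188,16),eyedrop=(246,230,16),pot=(277,195,11),magnifier=(352,315,20),jar=(288,340,14),box=(355,131,13),yellow=(333,150,11)).items():
    print(n,'scene changed frac',(d2[v-rr:v+rr,u-rr:u+rr]>40).mean().round(3))
E
```

```text
mauve top (354, 142, 20, 25, 348) on z=.154 rel centre [0.14  0.003]
   scene (333, 233, 31, 31, 339)
beige top (163, 190, 182, 210, 12491) on z=.154 rel centre [-0.28   0.342]
beige top (8, 97, 632, 166, 6413) on z=.154 rel centre [0.061 0.129]
beige top (355, 166, 20, 22, 346) on z=.154 rel centre [0.068 0.003]
   scene (311, 217, 27, 24, 306)
teal top (359, 211, 18, 20, 309) on z=.154 rel centre [-0.069 -0.001]
   scene (268, 200, 28, 33, 405)
   scene (325, 141, 17, 13, 137)
mauve expected top [363.  152.7] scene [350.  240.8]
beige expected top [364.7 176.8] scene [324.4 228.6]
teal expected top [367.7 220. ] scene [283.  208.8]
tower scene changed frac 0.0
eyedrop scene changed frac 0.012
pot scene changed frac 0.196
magnifier scene changed frac 0.0
jar scene changed frac 0.0
box scene changed frac 0.0
yellow scene changed frac 0.0
```

All three splints are where they should hang, in both views. One quick check on the pot, then hand in.

```bash
python3 - <<'E'
from h import *
for n in('top0','top12','top16','s16','s18','scene0'):
    c=load(n);h=cv2.cvtColor(c["pixels"],cv2.COLOR_RGB2HSV);m=cv2.inRange(h,(98,80,20),(115,255,255))
    u0,v0=(330,263) if n[0]=='t' else (277,195)
    k=np.zeros_like(m);k[v0-18:v0+18,u0-18:u0+18]=1;m*=k
    x,y,w,hh=cv2.boundingRect(m);print(n,(x,y,w,hh),(m>0).sum())
s=st(); r.close_job()
E
```

```text
top0 (320, 253, 20, 21) 262
top12 (320, 253, 20, 21) 312
top16 (320, 253, 20, 21) 272
s16 (266, 187, 21, 19) 126
s18 (266, 185, 21, 17) 272
scene0 (266, 185, 20, 22) 339
t 67.55 p [0.417  0.2957 0.3553] f [-0.2 -0.  -0.6] w 0.0867
[[-0.037, 0.996, -0.084], [0.998, 0.04, 0.044], [0.047, -0.082, -0.996]] q [-0.75  0.07  0.11  1.54 -0.09  1.57 -0.6 ]
the job is handed in; nothing more can be done
```

The job is handed in. The mauve, beige and teal splints (no blue one was there) hang on the bar, and the rack is at the orange drying mark, three clicks clockwise of green. It took about 68 s on the robot's clock.

**Turning the rack:** My first swing to the green mark stopped about 14° short and did not click in. I gripped the knob again and pushed it through before hanging anything. The final turn started at 181.9° against a loading click of 181.7°.

**Last checks (by measurement, since I had used all 16 pictures):**
- **Rack angle:** the knob stood at 93.7° against about 91.8° for orange. This is within measuring error and well inside that click.
- **Splints:** all three crowns lie on the bar at +140, +68 and -69 mm along it, at most 3 mm off the bar's centre line. The second camera shows them in the same places.
- **Robot:** the arm was clear of everything, with no force at the wrist.
- **Bystanders:** the tower, magnifier, jar, carton and yellow look-alike show no change; the eye-drop holder's patch changed about 1%.
- **Pill pot, one disagreement:** 20% of its patch in the scene view changed. In the top views its outline stayed in the same pixels up to just before the final turn. In the last scene view its left and top edges had not moved, so I put the change down to the bar and shadow.

The tool drifted to a tilt of about 5° over the run, which did no harm to the grips or the hanging.

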